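# Hold the pool-cover key switch on

### The job

Lift the handled tumbler off the pool-cover key switch, where it stands over the keyhole, and set it down gently, upright on the wooden coaster. Then take the square-headed key from the key block, ease it fully home in the keyhole, past its sticky pins (a little wiggling helps) without forcing it, and turn it a quarter turn clockwise against its spring. Finish while still holding the key turned, so that the cover keeps running; leave the round-headed key and everything else on the table alone.

Things in the scene. Friction and masses are not known exactly. Their poses are not given: they have to be found in the camera images.
- tumbler_handle (a point): Centre of the tumbler's carry handle: a level bar fixed over its lid, 12 mm wide (point's x), 10 mm high and 68 mm long (point's y), on two posts with 52 mm between them, with 28 mm of free height between lid and bar. Grip it across the 12 mm. It lies on the tumbler's axis, 151 mm above the underside of its foot. z up.
- tumbler_base (a point): Centre of the underside of the tumbler's foot; axes as the handle's. It starts standing upright on the switch's faceplate, over the keyhole.
- tumbler: Aluminium tumbler, 156 mm tall over all, 0.25 to 0.45 kg: tapered round body 62 mm across at the foot and 76 mm at the top, clip-on grey plastic lid 79 mm across with its top 118 mm above the foot, carry handle over it. Origin at the centre of the underside of the foot.
- coaster_top (a point): Round wooden coaster, 112 mm across and 9 mm thick, loose on the table. The point is the centre of its upper face.
- coaster: The same coaster; origin at the centre of its underside.
- keyhole (a point): Centre of the keyhole at the level of the faceplate. z up (the key goes straight down); x runs along the long side of the slot. Slot 11.8 x 5.6 mm, with a dished mouth 17.8 x 11.6 mm that narrows to it over the top 3 mm. The faceplate with the slot is 6 mm thick; the lock plug with the same keyway lies right below it. The blade fits either way round.
- switch: Pool-cover key switch: grey cast box 108 x 132 mm, 64 mm high, fixed to the table, with a flat stainless faceplate 88 x 108 mm on top, the keyhole in its middle, and a conduit leaving on its +x side. Origin at the centre of its underside, 64 mm below the keyhole, same axes.
- plug (a joint): Turn of the lock plug, rad: 0 at rest, keyway along the keyhole's x; grows clockwise seen from above to a stop at 1.57 (a quarter turn). A spring (0.035 N m at 0, 0.11 N m at the stop) returns it to 0 when let go. The key has about 0.2 rad of play in the plug, so it must turn some 0.2 to 0.25 rad farther than the plug.
- key_head (a point): Centre of the switch key's head: black plastic with a square-cornered outline, 32 mm wide (point's x), 10 mm thick (point's y), 40 mm high (point's z, up). Grip it across the 10 mm. Its lower edge, the shoulder, lies 20 mm below this point. Home in the lock, the shoulder rests on the faceplate: this point is then 20 mm above the keyhole point.
- key_tip (a point): Tip of the switch key's blade, 55 mm below the centre of the head, same axes. On the way down the lock two pairs of sticky pins press on the blade's narrow edges (tip 14 to 20 mm, then 22 to 28 mm below the faceplate): 5 to 20 N of push gets by, less when slow and with small wiggles. Home is 35 mm down; the blade turns only when all of it is below the faceplate.
- switch_key: The switch key, 35 g: below the head's shoulder a round neck 9 mm long, 4.8 mm thick, then a flat steel blade 10 mm wide (x), 4 mm thick (y), 26 mm long, its last 6 mm tapering to 3.6 x 1.6 mm. Origin at the tip. Starts upright, blade down, in one of the two slots of the key block, shoulder on the block's top, with 1 mm of play.
- gate_key_head (a point): The other key, which stays in the key block: the same blade, but a round head 36 mm across and 10 mm thick. The point is the centre of the head.
- key_block: Wooden key block, fixed: 50 mm (x) x 124 mm (y), 46 mm high, with two slots 62 mm apart along its y in which the keys stand with their heads' width along the block's y. Which key is in which slot changes. Origin at the centre of its underside.
- case_mid (a point): Sunglasses case with hinged lid, dark, 66 x 164 x 48 mm; its middle. Leave alone.
- cactus_mid (a point): Small cactus in a white ceramic pot, 90 mm across, 128 mm tall; its middle. Leave alone.
- sunscreen_mid (a point): Sunscreen bottle, 52 mm across, 135 mm tall; its middle. Leave alone.
- speaker_mid (a point): Cylindrical grey fabric speaker, 80 mm across, 95 mm tall; its middle. Leave alone.
- candle_mid (a point): Candle in a terracotta cup, 76 mm across, 70 mm tall; its middle. Leave alone.
- remote_mid (a point): Ceiling-fan remote control lying flat, 130 x 42 x 16 mm; its middle. Leave alone.
There are look-alikes about, which are no part of the job. Several things look just like the coaster: the one meant starts farthest to the robot's left.

How it is judged:
By the outcome, as a careful person would: the job done as asked, in the order asked, and still so for the second after the job is handed in, while the arm keeps its last pose, push and grip.
It also fails if it takes over 72 s, if anything falls off the work surface, if the arm or the gripper's body presses on something with over 40 N, if the wrist force passes 120 N, or if a joint passes its speed limit or range.

### The arm

A 7-joint arm with a two-finger parallel gripper is mounted at the origin on the work surface. World frame = base frame: x ahead of the robot, y to its left, z up, the work surface at z = 0. Lengths are in m, angles in rad, forces in N, time in s.
With the tool pointing down it reaches from about 0.425 to 0.925 m from the base axis. Payload 6.8 kg.
Tool frame: the origin (TCP) lies between the finger pads; the fingertips stand 14 mm ahead of it and the grasp point (between the pads) lies 5 mm behind it; z points along the fingers, y is the direction in which the jaws open and shut (so a half turn about z gives the same grasp; the last joint's range is limited). The gripper opens to 85 mm and grips with 20 to 120 N. Pads are 22 mm wide; open, the fingers measure 114 mm over their backs; the gripper's body (76 mm by 85 mm) begins 54 mm behind the grasp point. The pads swing forward as they close: fully open they stand 13 mm farther back than shut.
Start: joints at [1.24, 0.477, 0.022, 1.555, -0.011, 1.109, -0.083], TCP at [0.149, -0.658, 0.245] pointing down, gripper open.
Joint ranges: [-2.96, 2.96], [-0.34, 2.1], [-1.41, 1.46], [0.24, 2.44], [-1.37, 4.51], [0.17, 1.92], [-2.96, 2.96]. Speed limits (rad/s): [2.39, 2.39, 3.14, 3.14, 3.14, 3.14, 3.14].

### API

Orientations are given as a unit quaternion [w, x, y, z].
In Python, from cell import robot gives the robot as it stands.
- The arm moves only by the tool step_arm, never from a script. Its argument "motion" is a list of rows, each an object of numbers: "tx", "ty", "tz": the shift along the tool's x, y, z in m; "turn": the turn about the tool's z in degrees; "hand": the finger opening in m, from 0 to 0.0854. A call has 1 to 5 rows; each row is the pose to reach, as a shift and turn from the pose commanded when the call began, along the tool's axes at that moment; what a row does not reach only later rows make up. A row lasts 1/10 s, in which the tool goes at most 50 mm and 8.59 degrees, less where a joint would pass 70% of its speed; a pose out of reach is approached as far as the arm can. A call with a gripper value outside its range is refused whole. The fingers move at their own pace and stop on an object; "force" is the grip in N (left out, the last holds). Time passes only in rows, so rows that repeat a pose let the fingers close. It gives the time, the measured TCP pose, the force and the opening at its end, in the units of the state.
- robot.observe(): the state, without advancing time (a new reading comes with each control period).
- robot.read_camera(name): name is "scene" or "top"; returns a dict with "pixels" (384x512x3 uint8, red, green, blue), "fovy" (degrees; the focal length in pixels is half the picture's height over the tangent of half this angle, whatever the lens; pixels are square), "cx", "cy" (the principal point, pixels), "k1" (the pictures are not rectified: a ray, as slopes to the right and down, at radius r is drawn at 1 + k1 r^2 times it, then the intrinsics apply), "R" (3x3) and "t" (3): a world point X has camera coordinates R X + t. Camera axes: x right, y down, z forward; pixel columns grow to the right and rows downward; lengths in m; the calibration is good to about 2 mm. A picture is of the moment at which its call begins. There is no depth.
- robot.hand_in(): hands the job in, once; it reports no verdict.
Trained networks look in a picture, given as the dict that the camera call returned (one of the last four; its "shot" number tells which), for a name from the list of things; names that differ only in an ending like _2 or _b are one class to them, and where a whole thing is asked for, a point or a joint stands for the part that bears it (a point fixed in the world has none). Each returns a list of dicts, best first, with "conf" (0 to 1); they miss things now and then, are a little off and sometimes report something else, mostly with a low value. They report only what shows in the picture. A call takes as long as a camera call. They do not tell look-alikes from the thing itself.
- robot.look_for(picture, query): "xyz" ([x, y, z] in m, in world coordinates, good to about 4 mm: the middle of the surface that is visible of it).
The state is a dict: "clock": time; "joints": joint angles; "qd": joint speeds; "tau": joint torques, N m; "tool_pos": TCP position; "tool_rot": TCP orientation; "wrist_force": force on the tool from outside, world axes, zero at the start; "wrist_torque": the same for the moment, N m; "opening": finger opening in m.
Only numpy, scipy, OpenCV 4.12 (cv2) and the standard library are available. Lean on these libraries where they do the work, as an engineer would, in place of code of your own. Each camera call takes 0.05 s, during which the arm holds its last target.

## Working session

There is one attempt and no reset: what is moved stays moved. The work goes in short steps, Python scripts to look and compute and a tool call to move; the robot and the scene stay as the last step left them, time stands still between calls to the robot, and variables do not carry over. Pictures are saved under pics/ and viewed, and the job is handed in when it is done.

Besides the shell and the picture viewer there is one more tool, called after "Request:" as name(argument=value, ...), one argument or row to a line, values as JSON. step_arm: Moves the arm, as the interface text tells. Its arguments: {"type":"object","properties":{"motion":{"type":"array","items":{"type":"object","properties":{"tx":{"type":"number"},"ty":{"type":"number"},"tz":{"type":"number"},"turn":{"type":"number"},"hand":{"type":"number"}}}},"force":{"type":"number"}},"required":["motion"]}

```bash
mkdir -p pics; ls; cat > h.py <<'E'
from cell import robot
import numpy as np, cv2
def save(p,n):
    cv2.imwrite('pics/'+n+'.png',cv2.cvtColor(p['pixels'],cv2.COLOR_RGB2BGR))
def K(p):
    f=p['pixels'].shape[0]/2/np.tan(np.radians(p['fovy'])/2); return f
def proj(p,X):
    c=np.array(p['R'])@np.array(X)+np.array(p['t']); s=c[:2]/c[2]; r2=s@s
    return s*(1+p['k1']*r2)*K(p)+[p['cx'],p['cy']]
def ray(p,u,v):
    d=(np.array([u,v])-[p['cx'],p['cy']])/K(p); s=d.copy()
    for _ in range(30): s=d/(1+p['k1']*(s@s))
    R=np.array(p['R']); return -R.T@np.array(p['t']), R.T@np.array([s[0],s[1],1])
def onz(p,u,v,z):
    o,d=ray(p,u,v); return o+d*(z-o[2])/d[2]
def tri(p,a,q,b):
    o1,d1=ray(p,*a);o2,d2=ray(q,*b)
    A=np.stack([d1,-d2],1); s=np.linalg.lstsq(A,o2-o1,rcond=None)[0]
    x,y=o1+s[0]*d1,o2+s[1]*d2; return (x+y)/2,np.linalg.norm(x-y)
E
python3 - <<'E'
from h import *
np.set_printoptions(precision=4,suppress=True)
for n in('scene','top'):
    p=robot.read_camera(n); save(p,n+'0'); print(n,p['fovy'],p['cx'],p['cy'],p['k1'],np.array(p['R']).tolist(),p['t'])
    for q in ['tumbler_handle','tumbler','coaster','switch','key_head','switch_key','gate_key_head','key_block']:
        print(q,[(np.round(d['xyz'],3).tolist(),round(d['conf'],2)) for d in robot.look_for(p,q)][:6])
print(robot.observe())
E
```

```text
pics
scene 54.96437145864274 258.2052538694242 193.62458482694151 0.03367509471425797 [[0.19622856890778204, 0.9803762385431418, -0.018888611500161512], [0.6414378373314559, -0.14291009249895148, -0.753746778634234], [-0.7416548048681058, 0.13579078157938887, -0.6568934571558087]] [-0.1019 -0.2306  1.4318]
tumbler_handle [([0.585, -0.039, 0.17], 0.82), ([0.496, -0.32, 0.079], 0.29)]
tumbler [([0.585, -0.041, 0.175], 0.77)]
coaster [([0.481, 0.305, 0.01], 0.66), ([0.294, 0.221, 0.01], 0.65), ([0.505, 0.149, 0.009], 0.61), ([0.369, -0.186, 0.018], 0.39)]
switch [([0.6, -0.04, 0.06], 0.63)]
key_head [([0.499, -0.321, 0.072], 0.42)]
switch_key [([0.5, -0.322, 0.069], 0.65)]
gate_key_head [([0.516, -0.285, 0.038], 0.67), ([0.586, -0.041, 0.176], 0.32)]
key_block [([0.519, -0.286, 0.039], 0.98)]
top 49.310793664607615 257.87193923169514 186.10959890089745 0.021537056523503583 [[-0.0086307391162803, -0.9999334121486633, -0.00766039235540413], [-0.9929246842092618, 0.009477042967712096, -0.11836704416570375], [0.11843176022606533, 0.006584597582249286, -0.9929403613734491]] [-0.0007  0.5225 
[... 374 characters left out ...]
019], 0.49), ([0.494, -0.317, 0.084], 0.42), ([0.74, -0.163, 0.091], 0.36)]
gate_key_head [([0.491, -0.254, 0.08], 0.41), ([0.489, -0.316, 0.087], 0.24)]
key_block [([0.486, -0.283, 0.041], 0.79)]
{'clock': 0.9, 'joints': array([ 1.2399,  0.477 ,  0.0224,  1.5554, -0.0115,  1.1093, -0.0831]), 'qd': array([-0.0007,  0.0004, -0.0014, -0.0008,  0.0011,  0.0006, -0.001 ]), 'tau': array([ -0.0008, -59.6307,   1.6059, -28.1543,   0.0125,   0.0016,
        -0.    ]), 'tool_pos': array([ 0.1491, -0.6583,  0.2453]), 'tool_rot': array([0.    , 0.9938, 0.1111, 0.    ]), 'wrist_force': array([ 0.2568, -0.046 , -0.7196]), 'wrist_torque': array([ 0.0081,  0.0025, -0.006 ]), 'opening': 0.08526024248724136}
```

```bash
python3 - <<'E'
import cv2
for n in('scene0','top0'):
    i=cv2.imread(f'pics/{n}.png'); cv2.imwrite(f'pics/{n}b.png',cv2.resize(i,(800,600),interpolation=cv2.INTER_CUBIC))
E
```

```text
(no output)
```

View pics/scene0b.png

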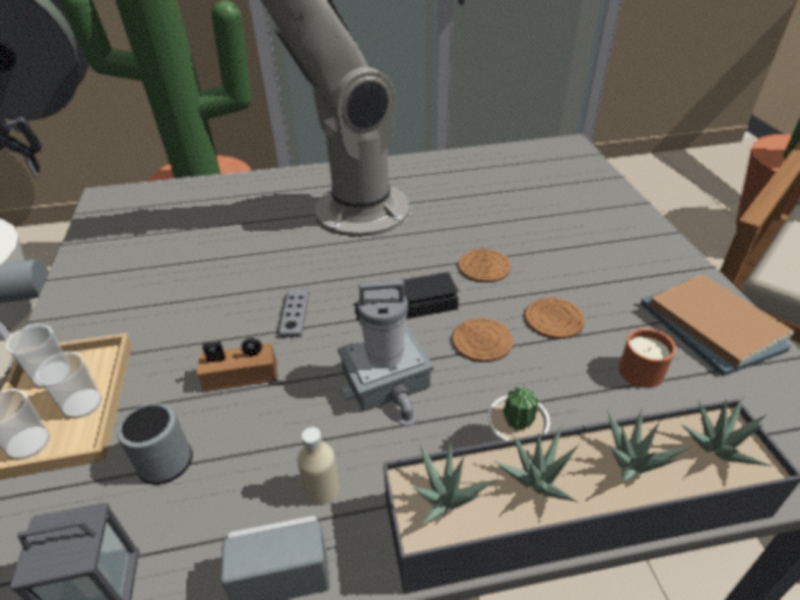

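View pics/top0b.png

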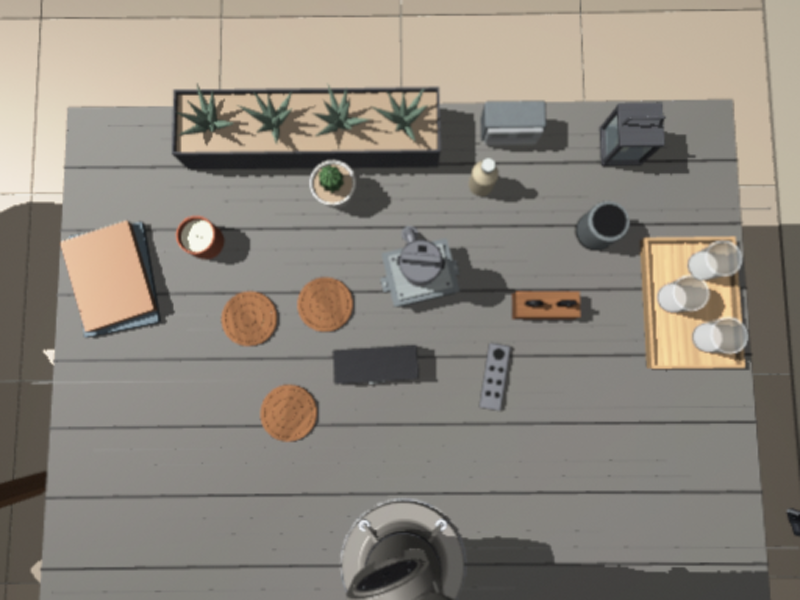

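```bash
python3 - <<'E'
import cv2, numpy as np
s=cv2.imread('pics/scene0.png'); t=cv2.imread('pics/top0.png')
a=cv2.resize(s[205:255,120:185],(400,308),interpolation=cv2.INTER_CUBIC)
b=cv2.resize(t[180:210,322:378],(400,214),interpolation=cv2.INTER_CUBIC)
c=cv2.resize(s[175:270,210:285],(400,507),interpolation=cv2.INTER_CUBIC)
d=cv2.resize(t[140:200,240:300],(400,400),interpolation=cv2.INTER_CUBIC)
o=np.zeros((600,800,3),np.uint8); o[:308,:400]=a;o[310:524,:400]=b;
cv2.imwrite('pics/keys0.png',o[:,:400])
o=np.zeros((510,800,3),np.uint8); o[:507,:400]=c;o[:400,400:]=d
cv2.imwrite('pics/tum0.png',o)
E
```

```text
(no output)
```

View pics/keys0.png

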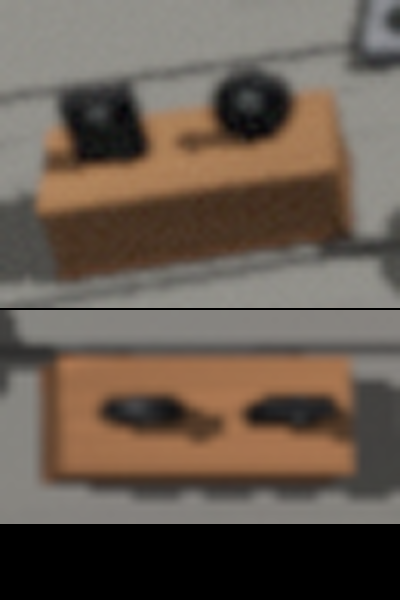

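View pics/tum0.png

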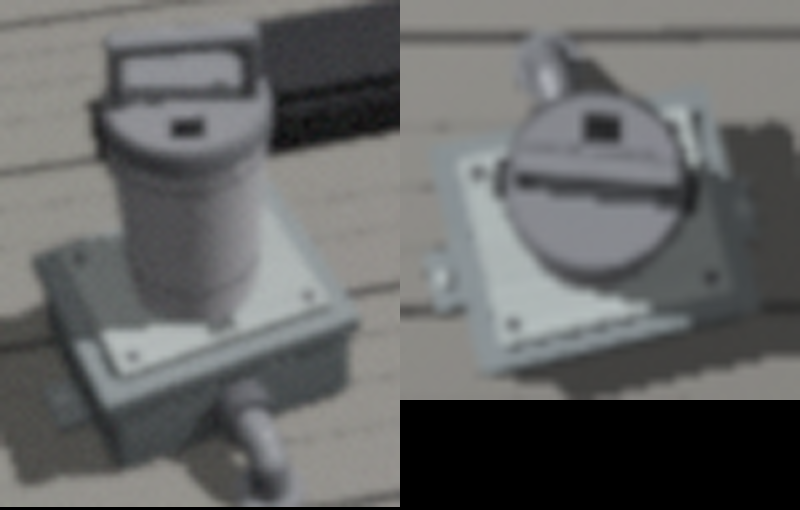

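```bash
cat > ov.py <<'E'
from h import *
def box(c,yaw,sx,sy,sz):
    # c=centre of box
    P=[];R=np.array([[np.cos(yaw),-np.sin(yaw)],[np.sin(yaw),np.cos(yaw)]])
    for a in(-1,1):
        for b in(-1,1):
            for e in(-1,1):
                xy=R@[a*sx/2,b*sy/2]; P.append([c[0]+xy[0],c[1]+xy[1],c[2]+e*sz/2])
    E=[(i,j) for i in range(8) for j in range(i) if bin(i^j).count('1')==1]
    return [(P[i],P[j]) for i,j in E]
def circ(c,r,n=40):
    t=np.linspace(0,2*np.pi,n+1); P=[[c[0]+r*np.cos(a),c[1]+r*np.sin(a),c[2]] for a in t]
    return list(zip(P[:-1],P[1:]))
def overlay(p,segs,x0,y0,w,h,s,name):
    im=cv2.cvtColor(p['pixels'],cv2.COLOR_RGB2BGR)[y0:y0+h,x0:x0+w]
    im=cv2.resize(im,(w*s,h*s),interpolation=cv2.INTER_CUBIC)
    for col,S in segs:
        for a,b in S:
            A=((proj(p,a)+.5-[x0,y0])*s);B=((proj(p,b)+.5-[x0,y0])*s)
            cv2.line(im,tuple(int(v) for v in np.round(A)),tuple(int(v) for v in np.round(B)),col,1,cv2.LINE_AA)
    if name: cv2.imwrite('pics/'+name+'.png',im)
    return im
E
python3 - <<'E'
from ov import *
import pickle
np.set_printoptions(precision=4,suppress=True)
S=robot.read_camera('scene');T=robot.read_camera('top');pickle.dump((S,T),open('p0.pkl','wb'))
for n,p in(('S',S),('T',T)): print(n,(-np.array(p['R']).T@np.array(p['t'])))
def sc(x,y): return 210+x/5.333-.5,175+y/5.333-.5
def tp(x,y): return 240+(x-400)/6.667-.5,140+y/6.667-.5
for q in((108,38),(258,25)): print('bar scene',onz(S,*sc(*q),.220))
for q in((455,150),(497,352),(690,105),(745,290)): print('plate',onz(T,*tp(*q),.064))
for q in((515,165),(685,180),(510,180),(690,198)): print('bar top?',onz(T,*tp(*q),.220))
print('lid',onz(T,*tp(600,185),.182))
E
```

```text
S [ 1.2298 -0.1275  0.7648]
T [ 0.3683 -0.014   1.323 ]
bar scene [ 0.5583 -0.0715  0.22  ]
bar scene [ 0.5638 -0.0055  0.22  ]
plate [0.5929 0.0246 0.064 ]
plate [0.4998 0.0061 0.064 ]
plate [ 0.6128 -0.0832  0.064 ]
plate [ 0.527  -0.1069  0.064 ]
bar top? [ 0.5588 -0.0042  0.22  ]
bar top? [ 0.552  -0.0722  0.22  ]
bar top? [ 0.5527 -0.0021  0.22  ]
bar top? [ 0.5447 -0.0741  0.22  ]
lid [ 0.5566 -0.039   0.182 ]
```

```bash
python3 - <<'E'
from ov import *
import pickle
S,T=pickle.load(open('p0.pkl','rb'))
y=np.radians(-5.5);c=(.557,-.039)
sw=np.radians(14)
segs=[((0,255,0),box((*c,.215),y,.012,.068,.010)),((0,0,255),circ((*c,.182),.0395)),((255,0,0),box((.557,-.040,.032),sw,.108,.132,.064)),((255,255,0),box((.557,-.040,.064),sw,.088,.108,.0001)),((0,255,255),circ((*c,.064),.031))]
a=overlay(S,segs,205,170,80,100,5,None);b=overlay(T,segs,235,140,70,60,5,None)
o=np.zeros((500,750,3),np.uint8);o[:,:400]=a;o[:300,400:]=b;cv2.imwrite('pics/ov0.png',o)
ks=[((0,255,0),circ((.477,.305,.009),.056))]
kb=[((255,0,0),box((.489,-.285,.023),0,.05,.124,.046)),((0,255,0),box((.489,-.316,.066),0,.01,.032,.04))]
a=overlay(S,kb,115,205,70,60,5,None);b=overlay(T,kb,315,175,70,50,5,None)
c=overlay(S,ks,325,175,70,60,5,None);d=overlay(T,ks,130,175,70,60,5,None)
o=np.zeros((600,700,3),np.uint8);o[:300,:350]=a;o[:250,350:]=b;o[300:,:350]=c;o[300:,350:]=d;cv2.imwrite('pics/ov1.png',o)
E
```

```text
(no output)
```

View pics/ov0.png

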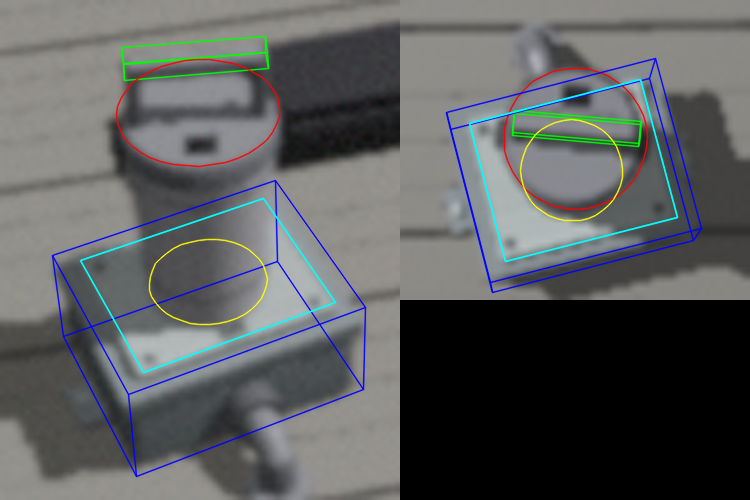

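View pics/ov1.png

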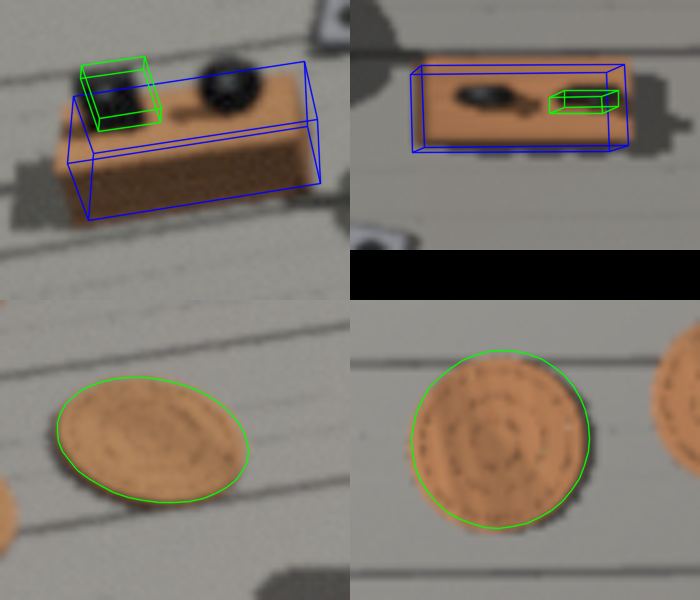

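```bash
cat >> h.py <<'E'
def plan(target,psi=None):
    """target xyz, tool yaw deg; prints tool-axes shift/turn"""
    o=robot.observe(); from scipy.spatial.transform import Rotation as Ro
    q=np.array(o['tool_rot']); R=Ro.from_quat(q[[1,2,3,0]]).as_matrix()
    d=R.T@(np.array(target)-o['tool_pos']); yaw=np.degrees(np.arctan2(R[1,0],R[0,0]))
    s='pos %s yaw %.2f tilt z %s | t(mm) %s'%(np.round(o['tool_pos'],4),yaw,np.round(R[:,2],3),np.round(d*1000,1))
    if psi is not None: s+=' turn %.2f'%(-((psi-yaw+180)%360-180))
    s+=' clock %.2f open %.4f F %s T %s'%(o['clock'],o['opening'],np.round(o['wrist_force'],2),np.round(o['wrist_torque'],3))
    print(s); print(' joints',np.round(o['joints'],2))
E
python3 -c "
from h import *
plan((.557,-.039,.32),84.5)"
```

```text
pos [ 0.1492 -0.6583  0.2453] yaw 12.77 tilt z [ 0.  0. -1.] | t(mm) [ 534.6 -513.9  -74.7] turn -71.73 clock 1.00 open 0.0858 F [ 0.04 -0.26  0.99] T [-0.03  -0.022 -0.06 ]
 joints [ 1.24  0.48  0.02  1.56 -0.01  1.11 -0.08]
```

Request:
step_arm(
  motion=[
    {"tx": 0.035, "ty": -0.033, "tz": -0.015, "turn": -8},
    {"tx": 0.07, "ty": -0.066, "tz": -0.03, "turn": -16},
    {"tx": 0.105, "ty": -0.1, "tz": -0.045, "turn": -24},
    {"tx": 0.14, "ty": -0.133, "tz": -0.06, "turn": -32},
    {"tx": 0.175, "ty": -0.166, "tz": -0.075, "turn": -40},
  ],
)

```text
validation failed for argument at $.mo...
```

```bash
python3 -c "
from h import *
plan((.557,-.039,.32),84.5)"
```

```text
pos [ 0.1492 -0.6583  0.2453] yaw 12.77 tilt z [ 0.  0. -1.] | t(mm) [ 534.6 -513.9  -74.7] turn -71.73 clock 1.00 open 0.0858 F [ 0.04 -0.26  0.99] T [-0.03  -0.022 -0.06 ]
 joints [ 1.24  0.48  0.02  1.56 -0.01  1.11 -0.08]
```

Request:
step_arm(
  motion=[
    {"tx": 0.035, "ty": -0.033, "tz": -0.015, "turn": -8, "hand": 0.085},
    {"tx": 0.07, "ty": -0.066, "tz": -0.03, "turn": -16, "hand": 0.085},
    {"tx": 0.105, "ty": -0.1, "tz": -0.045, "turn": -24, "hand": 0.085},
    {"tx": 0.14, "ty": -0.133, "tz": -0.06, "turn": -32, "hand": 0.085},
    {"tx": 0.175, "ty": -0.166, "tz": -0.075, "turn": -40, "hand": 0.085},
  ],
)

```text
clock: 1.5
tool_pos: [0.2825, -0.4581, 0.3203]
tool_rot: [0.0, 0.895, 0.447, -0.0]
wrist_force: [0.1, -0.3, -0.3]
opening: 0.085
```

```bash
python3 -c "
from h import *
plan((.557,-.039,.32),84.5)"
```

```text
pos [ 0.2825 -0.4581  0.3203] yaw 53.09 tilt z [ 0.    -0.001 -1.   ] | t(mm) [ 4.999e+02 -3.230e+01  1.000e-01] turn -31.41 clock 1.50 open 0.0850 F [ 0.12 -0.29 -0.32] T [-0.066 -0.034 -0.043]
 joints [ 1.08  0.2  -0.2   1.78  0.04  1.17  0.22]
```

Request:
step_arm(
  motion=[
    {"tx": 0.05, "ty": -0.003, "tz": 0, "turn": -6, "hand": 0.085},
    {"tx": 0.1, "ty": -0.006, "tz": 0, "turn": -12, "hand": 0.085},
    {"tx": 0.15, "ty": -0.01, "tz": 0, "turn": -18, "hand": 0.085},
    {"tx": 0.2, "ty": -0.013, "tz": 0, "turn": -24, "hand": 0.085},
    {"tx": 0.25, "ty": -0.016, "tz": 0, "turn": -31.4, "hand": 0.085},
  ],
)

```text
clock: 2.0
tool_pos: [0.4207, -0.2498, 0.32]
tool_rot: [0.001, 0.741, 0.672, -0.0]
wrist_force: [0.7, -0.2, -0.1]
opening: 0.0847
```

```bash
python3 -c "
from h import *
plan((.557,-.039,.32),84.5)"
```

```text
pos [ 0.4207 -0.2498  0.32  ] yaw 84.41 tilt z [ 0.001 -0.001 -1.   ] | t(mm) [ 2.231e+02  1.151e+02 -1.000e-01] turn -0.09 clock 2.00 open 0.0847 F [ 0.66 -0.18 -0.14] T [-0.017 -0.056 -0.001]
 joints [ 0.82  0.13 -0.44  1.87  0.06  1.16  0.25]
```

Request:
step_arm(
  motion=[
    {"tx": 0.044, "ty": 0.023, "tz": 0, "turn": 0, "hand": 0.085},
    {"tx": 0.089, "ty": 0.046, "tz": 0, "turn": 0, "hand": 0.085},
    {"tx": 0.133, "ty": 0.069, "tz": 0, "turn": 0, "hand": 0.085},
    {"tx": 0.178, "ty": 0.092, "tz": 0, "turn": 0, "hand": 0.085},
    {"tx": 0.223, "ty": 0.115, "tz": 0, "turn": 0, "hand": 0.085},
  ],
)

```text
clock: 2.5
tool_pos: [0.5573, -0.0409, 0.3199]
tool_rot: [0.0, 0.742, 0.67, 0.0]
wrist_force: [1.0, -1.2, 0.1]
opening: 0.0849
```

```bash
python3 - <<'E'
from ov import *
import pickle
plan((.557,-.039,.32),84.5)
S=robot.read_camera('scene');T=robot.read_camera('top');pickle.dump((S,T),open('p1.pkl','wb'))
pos=robot.observe()['tool_pos']
y=np.radians(84.5)
# pads: jaws along tool y; finger backs 114 overall
tip=pos[2]-.014+.013
segs=[((0,255,0),box((pos[0],pos[1],tip),y,.022,.114,.0001)),((0,0,255),box((pos[0],pos[1],tip),y,.022,.085,.0001))]
a=overlay(S,segs,200,100,90,110,5,None);b=overlay(T,segs,220,130,70,100,5,None)
o=np.zeros((550,800,3),np.uint8);o[:550,:450]=a;o[:500,450:800]=b;cv2.imwrite('pics/ov2.png',o)
E
```

```text
pos [ 0.5573 -0.0409  0.3199] yaw 84.12 tilt z [ 0.001 -0.    -1.   ] | t(mm) [ 1.8 -0.5 -0.1] turn -0.38 clock 2.50 open 0.0849 F [ 0.98 -1.2   0.13] T [-0.035 -0.027 -0.037]
 joints [ 0.45  0.28 -0.6   1.71  0.17  1.2  -0.29]
```

View pics/ov2.png

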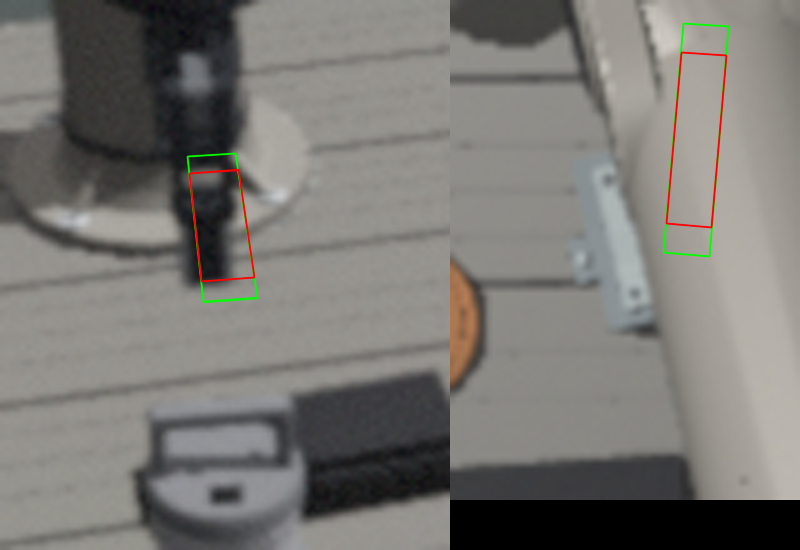

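```bash
python3 - <<'E'
from ov import *
import pickle
S,T=pickle.load(open('p1.pkl','rb'))
c=(.5573,-.0409); y=np.radians(84.12)
segs=[((0,255,0),box((*c,.3125),y,.022,.114,.015)),((0,0,255),[((*c,.2),(*c,.4))])]
overlay(S,segs,215,90,60,75,8,'z')
im=cv2.imread('pics/z.png'); a=overlay(S,[],215,90,60,75,8,None)
a=np.clip(a.astype(float)*1.8,0,255).astype(np.uint8)
cv2.imwrite('pics/ov3.png',np.hstack([im,a])[:, :])
print(im.shape)
E
python3 -c "
import cv2;i=cv2.imread('pics/ov3.png');cv2.imwrite('pics/ov3.png',cv2.resize(i,(800,500)))"
```

```text
(600, 480, 3)
```

View pics/ov3.png

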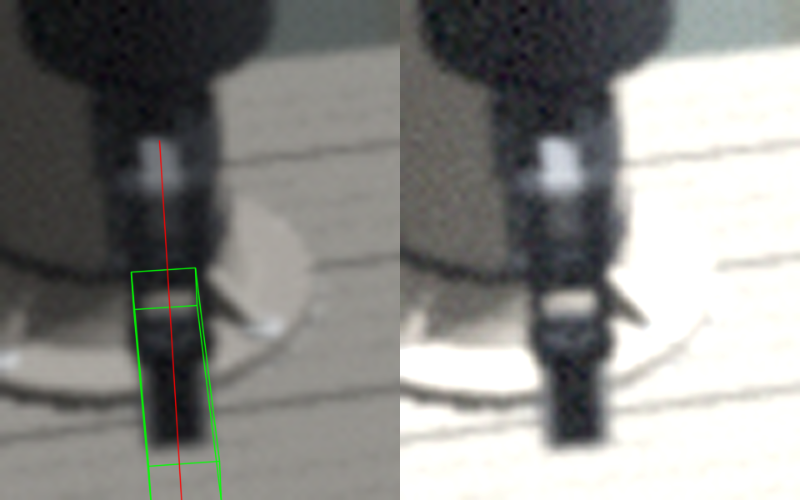

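```bash
python3 - <<'E'
from ov import *
import pickle
S,T=pickle.load(open('p1.pkl','rb'))
plan((.557,-.039,.32),84.5)
for z in(.298,.306,.312,.32):
  for d in(.0425,.05,.057):
    print(z,d,proj(S,(.5573+.995*d,-.0409-.1*d,z)))
print(proj(S,(.557,-.039,.22)))
E
```

```text
pos [ 0.5587 -0.0343  0.32  ] yaw 84.78 tilt z [ 0.002  0.005 -1.   ] | t(mm) [-4.8 -1.3 -0.1] turn 0.28 clock 2.60 open 0.0851 F [-0.58  0.25 -0.88] T [ 0.013  0.092 -0.05 ]
 joints [ 0.45  0.28 -0.6   1.71  0.16  1.2  -0.29]
0.298 0.0425 [242.15834984 163.47290714]
0.298 0.05 [242.38812388 165.57354444]
0.298 0.057 [242.60555246 167.56155365]
0.306 0.0425 [241.97790436 160.41375153]
0.306 0.05 [242.20799286 162.5066799 ]
0.306 0.057 [242.42573829 164.48756352]
0.312 0.0425 [241.84090405 158.09188433]
0.312 0.05 [242.07122068 160.17878098]
0.312 0.057 [242.28919665 162.15408456]
0.32 0.0425 [241.65597003 154.9586628 ]
0.32 0.05 [241.88658004 157.03717251]
0.32 0.057 [242.1048535  159.00471088]
[243.34309164 179.37960601]
```

Request:
step_arm(
  motion=[
    {"tx": 0, "ty": 0, "tz": 0.035, "turn": 0, "hand": 0.085},
    {"tx": 0, "ty": 0, "tz": 0.07, "turn": 0, "hand": 0.085},
    {"tx": 0, "ty": 0, "tz": 0.07, "turn": 0, "hand": 0.085},
    {"tx": 0, "ty": 0, "tz": 0.07, "turn": 0, "hand": 0.085},
  ],
)

```text
clock: 3.0
tool_pos: [0.5563, -0.0428, 0.25]
tool_rot: [-0.0, 0.742, 0.67, -0.0]
wrist_force: [-0.3, -1.0, 0.7]
opening: 0.0852
```

```bash
python3 - <<'E'
from ov import *
import pickle
plan((.557,-.039,.32),84.5)
S=robot.read_camera('scene');pickle.dump(S,open('p2.pkl','wb'))
plan((.557,-.039,.32),84.5)
pos=robot.observe()['tool_pos']
y=np.radians(84.5);c=pos[:2]
z=pos[2]-.001
segs=[((0,255,0),box((pos[0],pos[1],z),y,.022,.114,.0001)),((0,0,255),box((pos[0],pos[1],z),y,.022,.085,.0001)),((255,255,0),box((.557,-.039,.215),np.radians(-5.5),.012,.068,.01))]
a=overlay(S,segs,205,130,80,75,10,'ov4');print(a.shape)
b=overlay(S,[],205,130,80,75,10,'ov4b')
E
python3 -c "
import cv2,numpy as np;a=[cv2.resize(cv2.imread(f'pics/{n}.png')[:,0:650],(400,461)) for n in('ov4','ov4b')];cv2.imwrite('pics/ov4c.png',np.hstack(a))"
```

```text
pos [ 0.5563 -0.0428  0.25  ] yaw 84.14 tilt z [-0.001  0.    -1.   ] | t(mm) [  3.9   0.3 -70. ] turn -0.36 clock 3.00 open 0.0852 F [-0.34 -1.01  0.7 ] T [ 0.006 -0.048  0.01 ]
 joints [ 0.44  0.34 -0.59  1.8   0.21  1.06 -0.33]
pos [ 0.5571 -0.0426  0.2511] yaw 84.14 tilt z [ 0.002 -0.    -1.   ] | t(mm) [  3.6  -0.4 -68.9] turn -0.36 clock 3.05 open 0.0846 F [-0.41 -0.62  0.89] T [ 0.015 -0.055 -0.017]
 joints [ 0.44  0.34 -0.59  1.8   0.21  1.06 -0.33]
(750, 800, 3)
```

View pics/ov4c.png

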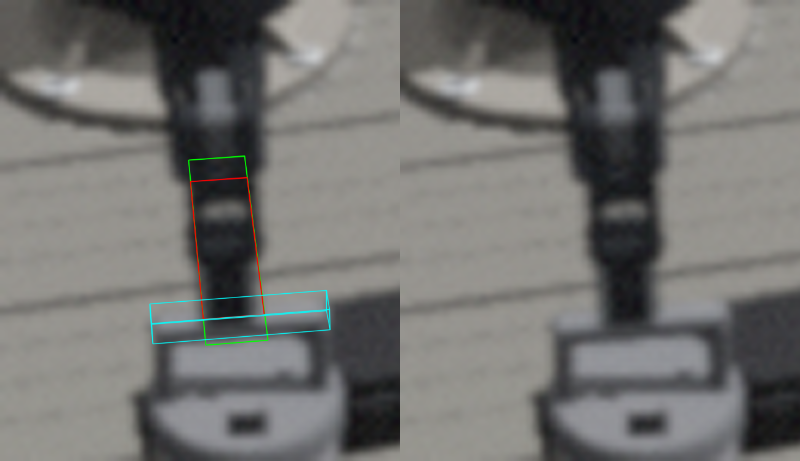

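Request:
step_arm(
  motion=[
    {"tx": 0.005, "ty": 0, "tz": 0.02, "turn": 0, "hand": 0.085},
    {"tx": 0.005, "ty": 0, "tz": 0.041, "turn": 0, "hand": 0.085},
    {"tx": 0.005, "ty": 0, "tz": 0.041, "turn": 0, "hand": 0.05},
    {"tx": 0.005, "ty": 0, "tz": 0.041, "turn": 0, "hand": 0.03},
    {"tx": 0.005, "ty": 0, "tz": 0.041, "turn": 0, "hand": 0.02},
  ],
  force=40,
)

```text
clock: 3.55
tool_pos: [0.5581, -0.0376, 0.2105]
tool_rot: [0.001, 0.742, 0.67, 0.001]
wrist_force: [-0.8, -0.1, 0.5]
opening: 0.0438
```

```bash
python3 - <<'E'
from ov import *
plan((.557,-.037,.209),84.5)
S=robot.read_camera('scene')
overlay(S,[],205,130,60,60,10,'gr1')
plan((.557,-.037,.209),84.5)
E
```

```text
pos [ 0.5581 -0.0376  0.2105] yaw 84.14 tilt z [ 0.003 -0.    -1.   ] | t(mm) [ 0.4 -1.2  1.5] turn -0.36 clock 3.55 open 0.0438 F [-0.76 -0.15  0.54] T [-0.045 -0.008 -0.015]
 joints [ 0.42  0.38 -0.58  1.84  0.25  0.99 -0.37]
pos [ 0.558  -0.0375  0.2103] yaw 84.14 tilt z [ 0.003 -0.    -1.   ] | t(mm) [ 0.4 -1.1  1.3] turn -0.36 clock 3.60 open 0.0357 F [-0.19 -0.12 -0.8 ] T [-0.079  0.003  0.02 ]
 joints [ 0.42  0.38 -0.58  1.84  0.25  0.99 -0.37]
```

View pics/gr1.png

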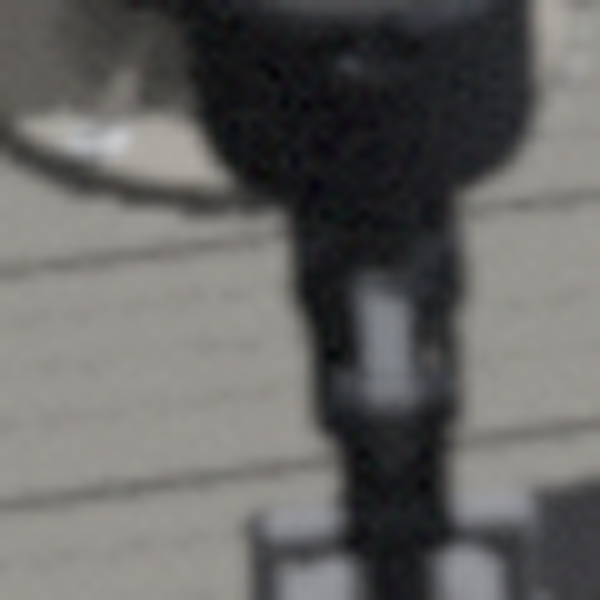

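Request:
step_arm(
  motion=[
    {"tx": 0, "ty": 0, "tz": 0, "turn": 0, "hand": 0.018},
    {"tx": 0, "ty": 0, "tz": 0, "turn": 0, "hand": 0.014},
    {"tx": 0, "ty": 0, "tz": 0, "turn": 0, "hand": 0.01},
    {"tx": 0, "ty": 0, "tz": 0, "turn": 0, "hand": 0.006},
    {"tx": 0, "ty": 0, "tz": 0, "turn": 0, "hand": 0.005},
  ],
  force=50,
)

```text
clock: 4.1
tool_pos: [0.5578, -0.0374, 0.2093]
tool_rot: [0.001, 0.742, 0.67, 0.001]
wrist_force: [2.0, -1.3, 5.1]
opening: 0.011
```

```bash
python3 - <<'E'
from ov import *
plan((.477,.305,.209),84.5)
E
```

```text
pos [ 0.5578 -0.0374  0.2093] yaw 84.16 tilt z [ 0.002 -0.    -1.   ] | t(mm) [ 3.325e+02 -1.152e+02  1.000e-01] turn -0.34 clock 4.10 open 0.0110 F [ 2.01 -1.31  5.14] T [-0.055 -0.404 -0.096]
 joints [ 0.42  0.38 -0.58  1.84  0.25  0.98 -0.37]
```

Request:
step_arm(
  motion=[
    {"tx": 0, "ty": 0, "tz": -0.008, "turn": 0, "hand": 0.005},
    {"tx": 0, "ty": 0, "tz": -0.025, "turn": 0, "hand": 0.005},
    {"tx": 0, "ty": 0, "tz": -0.045, "turn": 0, "hand": 0.005},
    {"tx": 0, "ty": 0, "tz": -0.065, "turn": 0, "hand": 0.005},
    {"tx": 0, "ty": 0, "tz": -0.075, "turn": 0, "hand": 0.005},
  ],
)

```text
clock: 4.6
tool_pos: [0.5565, -0.0373, 0.2845]
tool_rot: [-0.0, 0.742, 0.67, -0.0]
wrist_force: [0.9, 0.5, -2.5]
opening: 0.0107
```

```bash
python3 - <<'E'
from ov import *
import pickle
plan((.477,.305,.23),84.5)
S=robot.read_camera('scene')
cv2.imwrite('pics/lift1.png',cv2.resize(cv2.cvtColor(S['pixels'],cv2.COLOR_RGB2BGR)[60:300,150:450],(750,600),interpolation=cv2.INTER_CUBIC))
print([(d['xyz'],d['conf']) for d in robot.look_for(S,'tumbler')],proj(S,(.557,-.04,.064)))
E
```

```text
pos [ 0.5565 -0.0373  0.2845] yaw 84.17 tilt z [-0.  0. -1.] | t(mm) [ 332.5 -113.9   54.6] turn -0.33 clock 4.60 open 0.0107 F [ 0.94  0.52 -2.49] T [-0.067 -0.066 -0.008]
 joints [ 0.44  0.31 -0.6   1.76  0.19  1.13 -0.32]
[([0.5857, -0.04, 0.2439], 0.75)] [245.65410976 225.632505  ]
```

View pics/lift1.png

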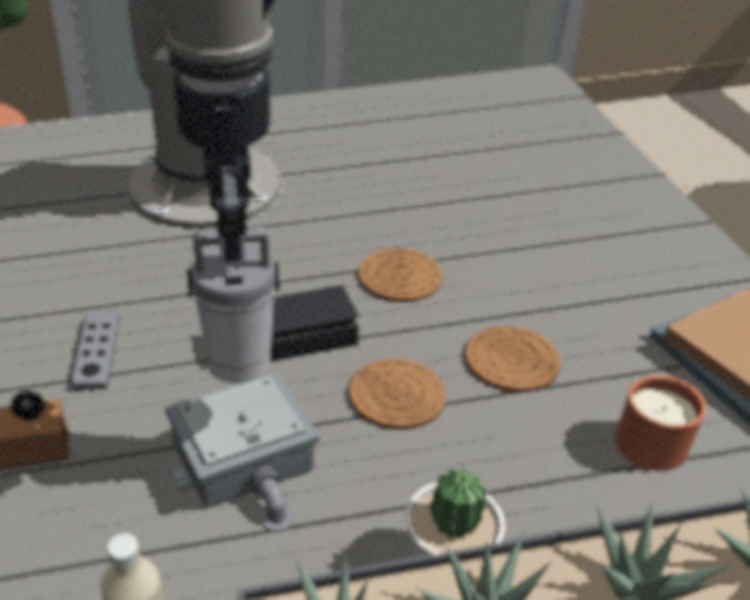

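```bash
cat > coas.py <<'E'
from ov import *
def coaster(p,near=(.477,.305),zt=.009):
    hsv=cv2.cvtColor(p['pixels'],cv2.COLOR_RGB2HSV)
    m=((hsv[...,0]<18)&(hsv[...,1]>90)&(hsv[...,2]>80)).astype(np.uint8)
    n,l,st,ce=cv2.connectedComponentsWithStats(m)
    u=proj(p,(*near,zt)); i=min(range(1,n),key=lambda i:np.hypot(*(ce[i]-u))+(1e3 if st[i,4]<200 else 0))
    c,_=cv2.findContours((l==i).astype(np.uint8),cv2.RETR_EXTERNAL,cv2.CHAIN_APPROX_NONE)
    (x,y),ax,an=cv2.fitEllipse(max(c,key=len))
    P=np.array([onz(p,*q[0],zt)[:2] for q in max(c,key=len)])
    A=np.c_[2*P,np.ones(len(P))]; s=np.linalg.lstsq(A,(P**2).sum(1),rcond=None)[0]
    return (x,y),s[:2],np.sqrt(s[2]+s[:2]@s[:2]),st[i,4]
E
python3 - <<'E'
from coas import *
import pickle
for p in pickle.load(open('p0.pkl','rb')): print(coaster(p))
E
```

```text
((354.7474060058594, 203.05299377441406), array([0.47964172, 0.30342294]), np.float64(0.05432470173408405), np.int32(748))
((159.09446716308594, 203.53921508789062), array([0.47300769, 0.306308  ]), np.float64(0.053951987641442975), np.int32(970))
```

Request:
step_arm(
  motion=[
    {"tx": 0.02, "ty": -0.007, "tz": 0, "turn": 0, "hand": 0.005},
    {"tx": 0.055, "ty": -0.019, "tz": 0, "turn": 0, "hand": 0.005},
    {"tx": 0.095, "ty": -0.033, "tz": 0, "turn": 0, "hand": 0.005},
    {"tx": 0.135, "ty": -0.046, "tz": 0, "turn": 0, "hand": 0.005},
    {"tx": 0.175, "ty": -0.06, "tz": 0, "turn": 0, "hand": 0.005},
  ],
)

```text
clock: 5.2
tool_pos: [0.5136, 0.1436, 0.282]
tool_rot: [-0.001, 0.742, 0.67, -0.001]
wrist_force: [0.6, -0.2, -3.6]
opening: 0.0112
```

Request:
step_arm(
  motion=[
    {"tx": 0.04, "ty": -0.014, "tz": 0, "turn": 0, "hand": 0.005},
    {"tx": 0.08, "ty": -0.027, "tz": 0.01, "turn": 0, "hand": 0.005},
    {"tx": 0.115, "ty": -0.04, "tz": 0.02, "turn": 0, "hand": 0.005},
    {"tx": 0.14, "ty": -0.048, "tz": 0.03, "turn": 0, "hand": 0.005},
    {"tx": 0.155, "ty": -0.053, "tz": 0.04, "turn": 0, "hand": 0.005},
  ],
)

```text
clock: 5.7
tool_pos: [0.4759, 0.3045, 0.2417]
tool_rot: [-0.001, 0.741, 0.672, -0.001]
wrist_force: [0.4, -0.1, -3.7]
opening: 0.0111
```

```bash
python3 - <<'E'
from coas import *
import pickle
plan((.477,.305,.209-.055),84.5)
S=robot.read_camera('scene');T=robot.read_camera('top')
pickle.dump((S,T),open('p3.pkl','wb'))
c=(.477,.305)
a=overlay(S,[],310,110,90,130,4,None);b=overlay(T,[],110,160,80,80,5,None)
o=np.zeros((520,760,3),np.uint8);o[:,:360]=a;o[:400,360:]=b;cv2.imwrite('pics/pl1.png',o)
o=T;cv2.imwrite('pics/sw1.png',overlay(T,[],230,130,80,60,10,None))
plan((.477,.305,.209-.055),84.5)
E
```

```text
pos [0.4759 0.3045 0.2417] yaw 84.37 tilt z [-0.003 -0.    -1.   ] | t(mm) [ 0.6  1.3 87.7] turn -0.13 clock 5.70 open 0.0111 F [ 0.43 -0.13 -3.71] T [-0.02   0.007  0.006]
 joints [-0.11  0.39 -0.73  1.79  0.29  1.08 -1.03]
pos [0.4751 0.3041 0.2408] yaw 84.45 tilt z [-0.005 -0.001 -1.   ] | t(mm) [ 1.2  2.2 86.8] turn -0.05 clock 5.80 open 0.0110 F [ 0.35 -0.44 -3.9 ] T [-0.053 -0.023  0.008]
 joints [-0.11  0.39 -0.73  1.79  0.29  1.08 -1.03]
```

View pics/pl1.png

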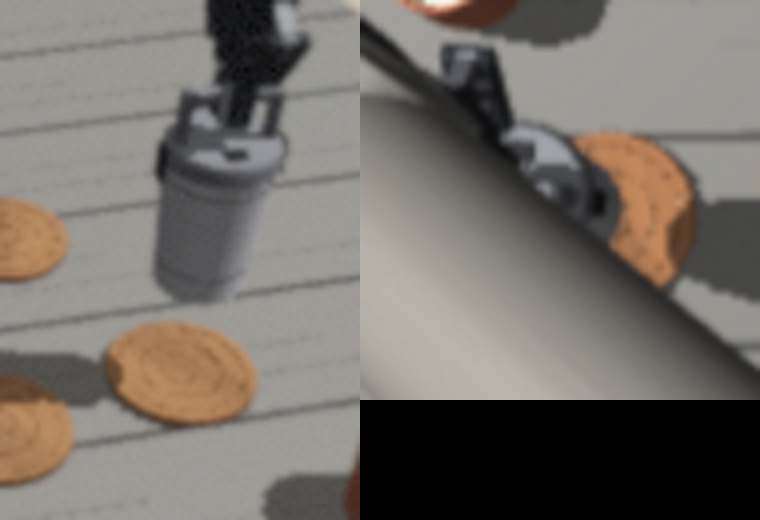

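View pics/sw1.png

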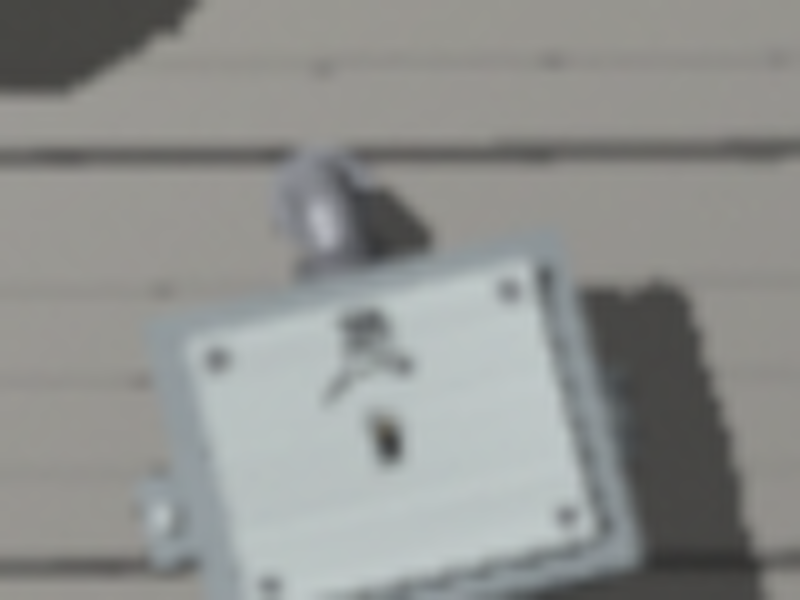

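Request:
step_arm(
  motion=[
    {"tx": 0.001, "ty": 0.001, "tz": 0.02, "turn": 0, "hand": 0.005},
    {"tx": 0.001, "ty": 0.001, "tz": 0.045, "turn": 0, "hand": 0.005},
    {"tx": 0.001, "ty": 0.001, "tz": 0.065, "turn": 0, "hand": 0.005},
    {"tx": 0.001, "ty": 0.001, "tz": 0.077, "turn": 0, "hand": 0.005},
    {"tx": 0.001, "ty": 0.001, "tz": 0.08, "turn": 0, "hand": 0.005},
  ],
)

```text
clock: 6.3
tool_pos: [0.4786, 0.3016, 0.1618]
tool_rot: [-0.0, 0.742, 0.67, -0.002]
wrist_force: [0.2, 0.4, -3.0]
opening: 0.0107
```

Request:
step_arm(
  motion=[
    {"tx": 0, "ty": 0, "tz": 0.001, "turn": 0, "hand": 0.005},
    {"tx": 0, "ty": 0, "tz": 0.002, "turn": 0, "hand": 0.005},
    {"tx": 0, "ty": 0, "tz": 0.003, "turn": 0, "hand": 0.005},
  ],
)

```text
clock: 6.6
tool_pos: [0.4797, 0.3036, 0.1614]
tool_rot: [0.0, 0.742, 0.67, 0.001]
wrist_force: [0.0, 0.3, -3.3]
opening: 0.0109
```

```bash
python3 - <<'E'
from coas import *
import pickle
plan((.477,.305,.209-.055),84.5)
S=robot.read_camera('scene')
a=overlay(S,[],310,110,90,130,4,'pl2')
plan((.477,.305,.209-.055),84.5)
E
```

```text
pos [0.4797 0.3036 0.1614] yaw 84.16 tilt z [ 0.002  0.001 -1.   ] | t(mm) [ 1.1 -2.8  7.4] turn -0.34 clock 6.60 open 0.0109 F [ 0.04  0.3  -3.34] T [-0.067 -0.005  0.003]
 joints [-0.15  0.48 -0.68  1.86  0.38  0.93 -1.1 ]
pos [0.4795 0.3034 0.1611] yaw 84.16 tilt z [ 0.001  0.001 -1.   ] | t(mm) [ 1.3 -2.7  7.1] turn -0.34 clock 6.65 open 0.0112 F [-0.27 -0.48 -2.77] T [-0.021  0.012 -0.027]
 joints [-0.15  0.48 -0.68  1.86  0.38  0.93 -1.1 ]
```

View pics/pl2.png

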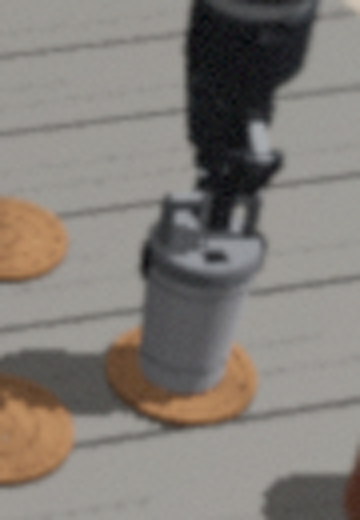

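Request:
step_arm(
  motion=[
    {"tx": 0, "ty": 0, "tz": 0.0015, "turn": 0, "hand": 0.005},
    {"tx": 0, "ty": 0, "tz": 0.003, "turn": 0, "hand": 0.005},
    {"tx": 0, "ty": 0, "tz": 0.0045, "turn": 0, "hand": 0.005},
    {"tx": 0, "ty": 0, "tz": 0.005, "turn": 0, "hand": 0.005},
  ],
)

```text
clock: 7.05
tool_pos: [0.4791, 0.3031, 0.1553]
tool_rot: [0.0, 0.742, 0.67, -0.0]
wrist_force: [0.1, 0.1, -3.7]
opening: 0.0113
```

Request:
step_arm(
  motion=[
    {"tx": 0, "ty": 0, "tz": 0.001, "turn": 0, "hand": 0.005},
    {"tx": 0, "ty": 0, "tz": 0.0015, "turn": 0, "hand": 0.005},
    {"tx": 0, "ty": 0, "tz": 0.0015, "turn": 0, "hand": 0.005},
  ],
)

```text
clock: 7.35
tool_pos: [0.4793, 0.3033, 0.1542]
tool_rot: [0.0, 0.742, 0.67, 0.0]
wrist_force: [-0.0, 0.2, -1.4]
opening: 0.011
```

Request:
step_arm(
  motion=[
    {"tx": 0, "ty": 0, "tz": 0.0005, "turn": 0, "hand": 0.005},
    {"tx": 0, "ty": 0, "tz": 0.0005, "turn": 0, "hand": 0.005},
  ],
)

```text
clock: 7.55
tool_pos: [0.4796, 0.3035, 0.1541]
tool_rot: [0.0, 0.742, 0.67, 0.001]
wrist_force: [0.0, -0.2, 1.7]
opening: 0.0109
```

Request:
step_arm(
  motion=[
    {"tx": 0, "ty": 0, "tz": 0, "turn": 0, "hand": 0.02},
    {"tx": 0, "ty": 0, "tz": 0, "turn": 0, "hand": 0.03},
    {"tx": 0, "ty": 0, "tz": 0, "turn": 0, "hand": 0.035},
  ],
)

```text
clock: 7.85
tool_pos: [0.4791, 0.3033, 0.1535]
tool_rot: [-0.0, 0.742, 0.67, -0.0]
wrist_force: [-0.8, -0.1, -0.5]
opening: 0.0354
```

```bash
python3 - <<'E'
from coas import *
S=robot.read_camera('scene')
a=overlay(S,[],310,110,90,130,4,'pl3')
plan((.489,-.316,.30),90)
E
```

```text
pos [0.4791 0.3033 0.1535] yaw 84.17 tilt z [-0.  0. -1.] | t(mm) [-615.    72.8 -146.6] turn -5.83 clock 7.90 open 0.0353 F [-0.42 -0.04  0.12] T [ 0.018 -0.001 -0.025]
 joints [-0.15  0.49 -0.68  1.87  0.38  0.91 -1.11]
```

View pics/pl3.png

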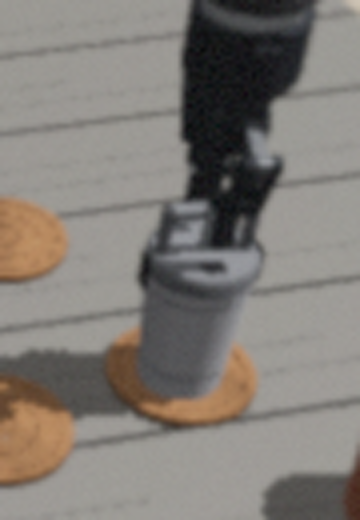

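Request:
step_arm(
  motion=[
    {"tx": 0, "ty": 0, "tz": -0.02, "turn": 0, "hand": 0.04},
    {"tx": 0, "ty": 0, "tz": -0.05, "turn": 0, "hand": 0.05},
    {"tx": 0, "ty": 0, "tz": -0.09, "turn": 0, "hand": 0.05},
    {"tx": -0.03, "ty": 0.004, "tz": -0.125, "turn": -1, "hand": 0.05},
    {"tx": -0.075, "ty": 0.009, "tz": -0.13, "turn": -2, "hand": 0.05},
  ],
)

```text
clock: 8.4
tool_pos: [0.4815, 0.2314, 0.2882]
tool_rot: [0.0, 0.728, 0.685, 0.004]
wrist_force: [0.8, 0.2, -0.9]
opening: 0.05
```

Request:
step_arm(
  motion=[
    {"tx": -0.05, "ty": 0.006, "tz": 0, "turn": -1, "hand": 0.05},
    {"tx": -0.1, "ty": 0.012, "tz": 0, "turn": -2, "hand": 0.05},
    {"tx": -0.15, "ty": 0.018, "tz": 0, "turn": -3, "hand": 0.05},
    {"tx": -0.2, "ty": 0.024, "tz": 0, "turn": -4, "hand": 0.05},
    {"tx": -0.25, "ty": 0.03, "tz": 0, "turn": -4, "hand": 0.05},
  ],
)

```text
clock: 8.9
tool_pos: [0.4933, -0.024, 0.2838]
tool_rot: [0.0, 0.706, 0.708, 0.0]
wrist_force: [1.3, 0.4, -0.4]
opening: 0.0504
```

```bash
python3 - <<'E'
from coas import *
import pickle
plan((.489,-.316,.20),90)
S=robot.read_camera('scene');T=robot.read_camera('top')
pickle.dump((S,T),open('p4.pkl','wb'))
a=overlay(S,[],310,110,90,130,4,None);b=overlay(T,[],110,160,80,80,5,None)
o=np.zeros((520,760,3),np.uint8);o[:,:360]=a;o[:400,360:]=b;cv2.imwrite('pics/pl4.png',o)
E
```

```text
pos [ 0.4933 -0.024   0.2838] yaw 90.20 tilt z [ 0.001 -0.    -1.   ] | t(mm) [-292.    -5.4   83.9] turn 0.20 clock 8.90 open 0.0504 F [ 1.33  0.45 -0.44] T [ 0.058 -0.07   0.012]
 joints [ 0.48  0.19 -0.63  1.9   0.13  1.09 -0.2 ]
```

View pics/pl4.png

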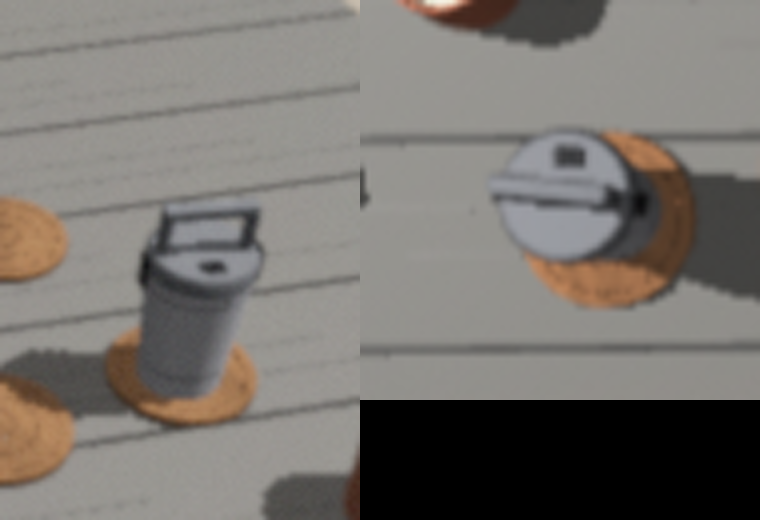

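```bash
python3 - <<'E'
from ov import *
import pickle
np.set_printoptions(precision=4,suppress=True)
S,T=pickle.load(open('p0.pkl','rb'))
print(tri(S,(136.2,224.3),T,(362.4,193.8)), onz(T,362.4,193.8,.086))
def dark(p,x0,x1,y0,y1,th):
    g=p['pixels'].astype(float).mean(2)[y0:y1,x0:x1]; w=np.clip(th-g,0,None)
    yy,xx=np.mgrid[y0:y1,x0:x1]; return (w*xx).sum()/w.sum(),(w*yy).sum()/w.sum()
a=dark(S,127,146,216,234,60);b=dark(T,355,372,190,198,70);print(a,b,tri(S,a,T,b))
a=dark(S,152,170,214,230,60);b=dark(T,334,350,190,198,70);print(a,b,tri(S,a,T,b))
kb=[((255,0,0),box((.487,-.285,.023),0,.05,.124,.046)),((0,255,0),box((.487,-.316,.066),0,.01,.032,.04)),((0,0,255),box((.487,-.254,.064),0,.01,.036,.036))]
kb2=[((255,0,0),box((.494,-.285,.023),0,.05,.124,.046)),((0,255,0),box((.494,-.316,.066),0,.01,.032,.04)),((0,0,255),box((.494,-.254,.064),0,.01,.036,.036))]
a=overlay(S,kb2,115,205,70,60,5,None);b=overlay(T,kb,315,175,70,50,5,None)
a2=overlay(S,[],115,205,70,60,5,None);b2=overlay(T,[],315,175,70,50,5,None)
o=np.zeros((600,700,3),np.uint8);o[:300,:350]=a;o[:250,350:]=b;o[300:,:350]=a2;o[300:550,350:]=b2;cv2.imwrite('pics/ov5.png',o)
E
```

```text
(array([ 0.492 , -0.3212,  0.0661]), np.float64(0.0022222908190066767)) [ 0.49   -0.3152  0.086 ]
(np.float64(136.66322736568137), np.float64(225.82403792526492)) (np.float64(363.01967963386727), np.float64(194.07894736842107)) (array([ 0.4916, -0.3229,  0.0603]), np.float64(0.0007889183216985059))
(np.float64(160.48045030867937), np.float64(222.71141508291976)) (np.float64(342.9902370990237), np.float64(194.19218967921898)) (array([ 0.492 , -0.262 ,  0.0589]), np.float64(0.0023178871879941626))
```

View pics/ov5.png

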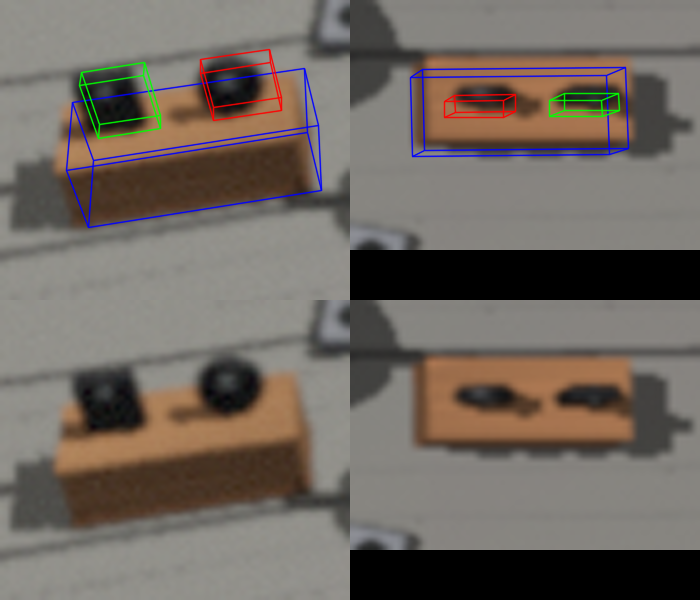

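Request:
step_arm(
  motion=[
    {"tx": -0.05, "ty": 0, "tz": 0.01, "turn": 0, "hand": 0.05},
    {"tx": -0.1, "ty": 0, "tz": 0.03, "turn": 0, "hand": 0.05},
    {"tx": -0.15, "ty": 0, "tz": 0.05, "turn": 0, "hand": 0.05},
    {"tx": -0.2, "ty": -0.001, "tz": 0.07, "turn": 0, "hand": 0.05},
    {"tx": -0.245, "ty": -0.001, "tz": 0.09, "turn": 0, "hand": 0.05},
  ],
)

```text
clock: 9.5
tool_pos: [0.4935, -0.2575, 0.1978]
tool_rot: [0.0, 0.706, 0.708, 0.0]
wrist_force: [0.8, 0.9, -0.5]
opening: 0.0498
```

```bash
python3 - <<'E'
from coas import *
plan((.4925,-.321,.12),90)
E
```

```text
pos [ 0.4935 -0.2575  0.1978] yaw 90.20 tilt z [ 0.001 -0.    -1.   ] | t(mm) [-63.4  -1.2  77.8] turn 0.20 clock 9.50 open 0.0498 F [ 0.77  0.85 -0.5 ] T [-0.054 -0.052  0.039]
 joints [ 0.75  0.38 -0.47  1.86  0.21  0.95  0.19]
```

Request:
step_arm(
  motion=[
    {"tx": -0.03, "ty": -0.001, "tz": 0.02, "turn": 0, "hand": 0.05},
    {"tx": -0.05, "ty": -0.001, "tz": 0.05, "turn": 0, "hand": 0.05},
    {"tx": -0.05, "ty": -0.001, "tz": 0.07, "turn": 0, "hand": 0.05},
    {"tx": -0.05, "ty": -0.001, "tz": 0.07, "turn": 0, "hand": 0.05},
    {"tx": -0.05, "ty": -0.001, "tz": 0.07, "turn": 0, "hand": 0.05},
  ],
)

```text
clock: 10.0
tool_pos: [0.493, -0.3052, 0.1285]
tool_rot: [-0.0, 0.706, 0.709, 0.0]
wrist_force: [1.2, 0.2, 0.1]
opening: 0.0501
```

```bash
python3 - <<'E'
from ov import *
plan((.4925,-.321,.067),90)
S=robot.read_camera('scene');T=robot.read_camera('top')
overlay(S,[],110,165,75,75,8,'k1');plan((.4925,-.321,.067),90)
pos=robot.observe()['tool_pos']
a=overlay(S,[((0,255,0),box((pos[0],pos[1],pos[2]-.006),np.pi/2,.022,.05,.0001))],110,165,75,75,8,'k1b')
cv2.imwrite('pics/k1.png',np.hstack([cv2.resize(cv2.imread('pics/'+n+'.png'),(400,400)) for n in('k1','k1b')]))
overlay(T,[],310,160,75,60,8,'k1t')
E
```

```text
pos [ 0.493  -0.3052  0.1285] yaw 90.23 tilt z [ 0.     0.001 -1.   ] | t(mm) [-15.9  -0.5  61.5] turn 0.23 clock 10.00 open 0.0501 F [1.17 0.2  0.08] T [ 0.022 -0.012 -0.019]
 joints [ 0.78  0.49 -0.43  1.87  0.27  0.84  0.22]
pos [ 0.4937 -0.3056  0.1297] yaw 90.25 tilt z [ 0.002 -0.001 -1.   ] | t(mm) [-15.4  -1.4  62.7] turn 0.25 clock 10.10 open 0.0498 F [-0.03 -0.13  0.17] T [ 0.075 -0.054  0.009]
 joints [ 0.78  0.49 -0.43  1.87  0.27  0.84  0.22]
```

View pics/k1.png

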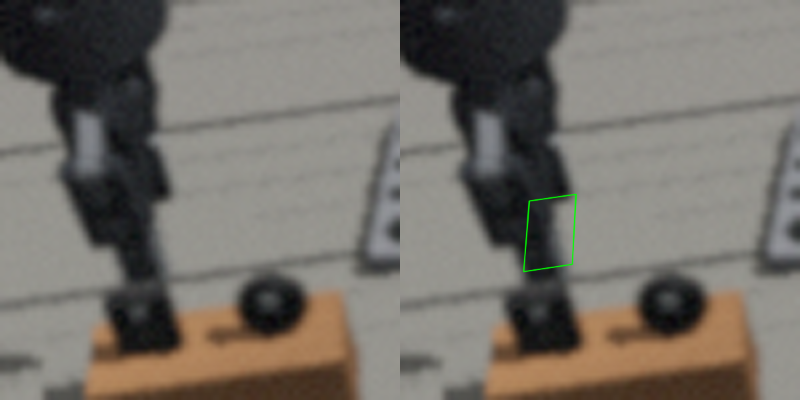

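View pics/k1t.png

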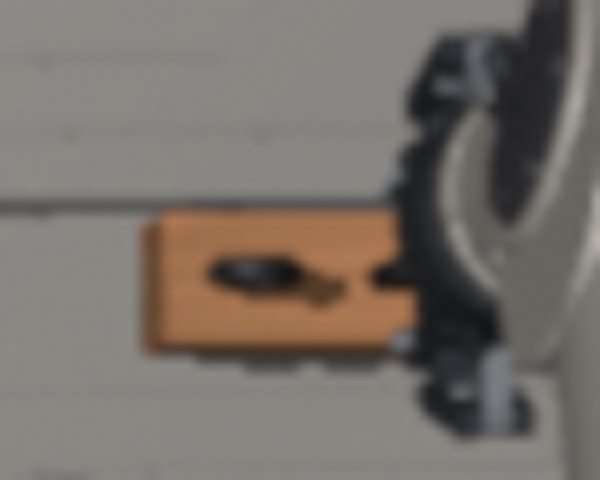

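Request:
step_arm(
  motion=[
    {"tx": -0.015, "ty": -0.001, "tz": 0.01, "turn": 0, "hand": 0.05},
    {"tx": -0.015, "ty": -0.001, "tz": 0.03, "turn": 0, "hand": 0.05},
    {"tx": -0.015, "ty": -0.001, "tz": 0.05, "turn": 0, "hand": 0.05},
    {"tx": -0.015, "ty": -0.001, "tz": 0.061, "turn": 0, "hand": 0.04},
    {"tx": -0.015, "ty": -0.001, "tz": 0.061, "turn": 0, "hand": 0.03},
  ],
  force=30,
)

```text
clock: 10.6
tool_pos: [0.4905, -0.3213, 0.0659]
tool_rot: [-0.001, 0.706, 0.708, -0.0]
wrist_force: [-0.6, -0.4, -0.4]
opening: 0.0302
```

```bash
python3 - <<'E'
from ov import *
plan((.4925,-.321,.067),90)
S=robot.read_camera('scene')
overlay(S,[],110,185,60,60,10,'k2');plan((.4925,-.321,.067),90)
E
```

```text
pos [ 0.4905 -0.3213  0.0659] yaw 90.15 tilt z [-0.002  0.001 -1.   ] | t(mm) [ 0.3  2.  -1.1] turn 0.15 clock 10.60 open 0.0302 F [-0.57 -0.36 -0.36] T [ 0.016 -0.049 -0.002]
 joints [ 0.77  0.59 -0.39  1.88  0.32  0.73  0.2 ]
pos [ 0.4913 -0.3215  0.067 ] yaw 90.16 tilt z [-0.001  0.    -1.   ] | t(mm) [ 0.5  1.2 -0. ] turn 0.16 clock 10.65 open 0.0301 F [0.56 0.39 0.09] T [ 0.015 -0.017  0.005]
 joints [ 0.77  0.59 -0.39  1.88  0.32  0.73  0.2 ]
```

View pics/k2.png

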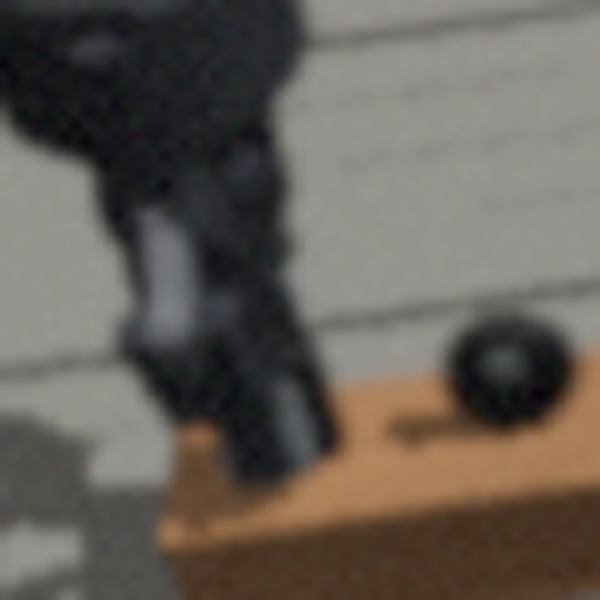

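Request:
step_arm(
  motion=[
    {"tx": 0, "ty": 0.001, "tz": 0, "turn": 0, "hand": 0.02},
    {"tx": 0, "ty": 0.001, "tz": 0, "turn": 0, "hand": 0.014},
    {"tx": 0, "ty": 0.001, "tz": 0, "turn": 0, "hand": 0.01},
    {"tx": 0, "ty": 0.001, "tz": 0, "turn": 0, "hand": 0.007},
    {"tx": 0, "ty": 0.001, "tz": 0, "turn": 0, "hand": 0.005},
  ],
  force=25,
)

```text
clock: 11.15
tool_pos: [0.4948, -0.3215, 0.0685]
tool_rot: [0.002, 0.706, 0.708, 0.001]
wrist_force: [5.2, -0.2, 1.2]
opening: 0.0097
```

```bash
python3 - <<'E'
from ov import *
plan((.4925,-.321,.067),90)
E
```

```text
pos [ 0.4948 -0.3215  0.0685] yaw 90.19 tilt z [ 0.004 -0.001 -1.   ] | t(mm) [ 0.5 -2.3  1.5] turn 0.19 clock 11.15 open 0.0097 F [ 5.19 -0.23  1.18] T [-0.135 -1.244  0.023]
 joints [ 0.77  0.59 -0.39  1.88  0.32  0.73  0.2 ]
```

Request:
step_arm(
  motion=[
    {"tx": 0, "ty": 0.001, "tz": 0, "turn": 0, "hand": 0.005},
    {"tx": 0, "ty": 0.002, "tz": 0, "turn": 0, "hand": 0.005},
    {"tx": 0, "ty": 0.002, "tz": 0, "turn": 0, "hand": 0.005},
  ],
  force=40,
)

```text
clock: 11.45
tool_pos: [0.495, -0.3215, 0.068]
tool_rot: [0.001, 0.706, 0.708, -0.0]
wrist_force: [2.0, 0.2, 6.3]
opening: 0.0095
```

```bash
python3 - <<'E'
from ov import *
plan((.4925,-.321,.067),90)
E
```

```text
pos [ 0.495  -0.3215  0.068 ] yaw 90.17 tilt z [ 0.001 -0.001 -1.   ] | t(mm) [ 0.5 -2.5  1. ] turn 0.17 clock 11.45 open 0.0095 F [2.01 0.17 6.25] T [ 0.059 -0.518 -0.038]
 joints [ 0.77  0.59 -0.39  1.88  0.32  0.74  0.2 ]
```

Request:
step_arm(
  motion=[
    {"tx": 0, "ty": 0.001, "tz": -0.001, "turn": 0, "hand": 0.005},
    {"tx": 0, "ty": 0.001, "tz": -0.006, "turn": 0, "hand": 0.005},
    {"tx": 0, "ty": 0.001, "tz": -0.014, "turn": 0, "hand": 0.005},
  ],
  force=50,
)

```text
clock: 11.75
tool_pos: [0.4948, -0.3207, 0.0809]
tool_rot: [-0.001, 0.706, 0.708, -0.0]
wrist_force: [2.2, -0.4, -0.4]
opening: 0.0091
```

```bash
python3 - <<'E'
from ov import *
plan((.495,-.321,.16),90)
E
```

```text
pos [ 0.4948 -0.3207  0.0809] yaw 90.17 tilt z [-0.002  0.001 -1.   ] | t(mm) [ -0.2   0.  -79.1] turn 0.17 clock 11.75 open 0.0091 F [ 2.16 -0.45 -0.36] T [-0.095 -0.594  0.006]
 joints [ 0.77  0.57 -0.4   1.87  0.31  0.76  0.21]
```

Request:
step_arm(
  motion=[
    {"tx": 0, "ty": 0, "tz": -0.015, "turn": 0, "hand": 0.005},
    {"tx": 0, "ty": 0, "tz": -0.03, "turn": 0, "hand": 0.005},
    {"tx": 0, "ty": 0, "tz": -0.05, "turn": 0, "hand": 0.005},
    {"tx": 0, "ty": 0, "tz": -0.08, "turn": 0, "hand": 0.005},
    {"tx": 0, "ty": 0, "tz": -0.08, "turn": 0, "hand": 0.005},
  ],
)

```text
clock: 12.25
tool_pos: [0.497, -0.3223, 0.1662]
tool_rot: [0.003, 0.706, 0.708, 0.0]
wrist_force: [0.9, -1.7, -0.0]
opening: 0.0088
```

```bash
python3 - <<'E'
from ov import *
import pickle
plan((.495,-.321,.16),90)
S=robot.read_camera('scene')
overlay(S,[],110,150,75,75,8,'k3')
S,T=pickle.load(open('p4.pkl','rb'));T3=pickle.load(open('p3.pkl','rb'))[1]
np.set_printoptions(precision=4,suppress=True)
a=overlay(S,[],205,195,80,70,10,'s4')
overlay(T3,[],240,145,60,55,10,'t3')
E
```

```text
pos [ 0.497  -0.3223  0.1662] yaw 90.13 tilt z [ 0.005 -0.004 -1.   ] | t(mm) [ 1.4 -2.1  6.2] turn 0.13 clock 12.25 open 0.0088 F [ 0.89 -1.68 -0.03] T [ 0.006 -0.038 -0.011]
 joints [ 0.81  0.46 -0.44  1.81  0.24  0.91  0.26]
```

View pics/k3.png

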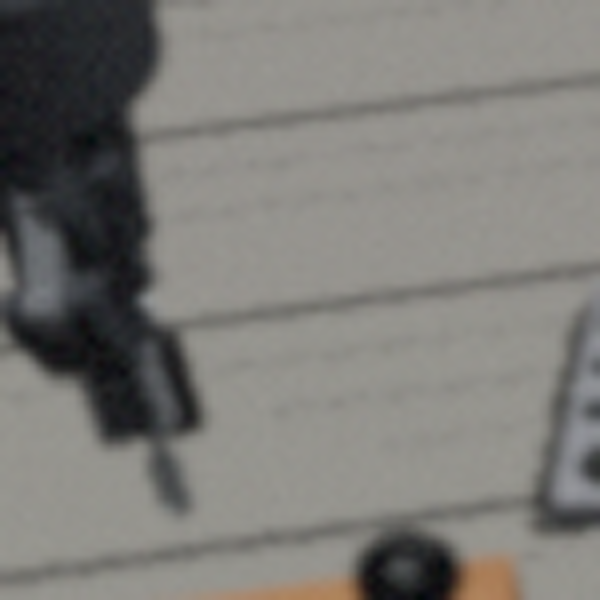

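View pics/s4.png

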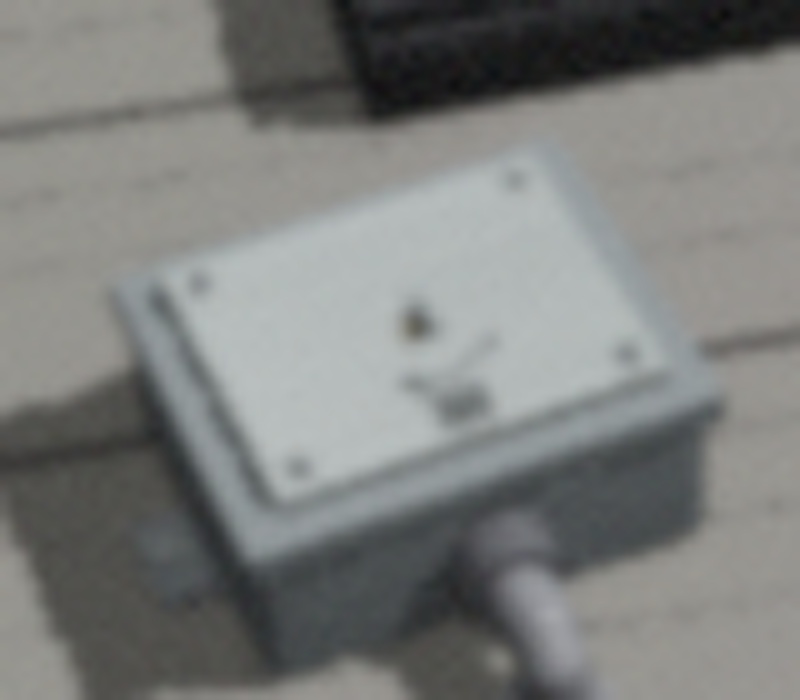

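View pics/t3.png

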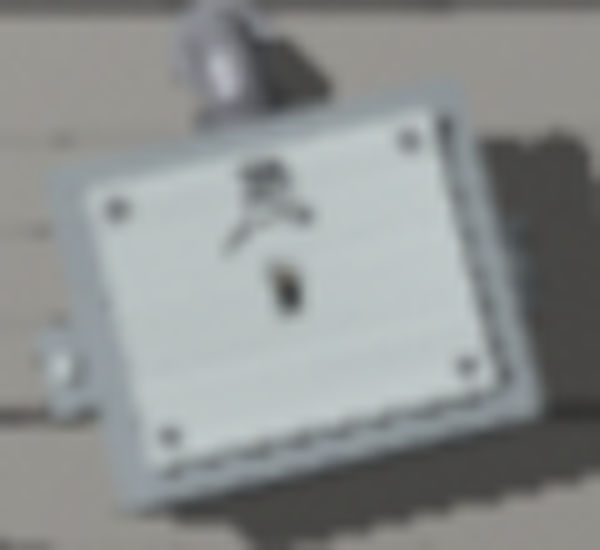

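```bash
python3 - <<'E'
from ov import *
import pickle
np.set_printoptions(precision=4,suppress=True)
S,_=pickle.load(open('p4.pkl','rb'));T=pickle.load(open('p3.pkl','rb'))[1]
s=lambda x,y:(205+x/10-.5,195+y/10-.5)
t=lambda x,y:(240+x/10-.5,145+y/10-.5)
for nm,p,f,q in(('S',S,s,[(200,283),(515,180),(628,353),(300,467),(415,322)]),('T',T,t,[(118,208),(409,140),(468,365),(171,436),(285,290)])):
    P=np.array([onz(p,*f(*c),.064)[:2] for c in q]); print(nm,P.tolist()); print(P[:4].mean(0))
    if nm=='S': ys=[P[1]-P[0],P[2]-P[3]];xs=[P[3]-P[0],P[2]-P[1]]
    else: ys=[P[0]-P[1],P[3]-P[2]]; xs=[P[0]-P[3],P[1]-P[2]]
    print('yaw from y',[np.degrees(np.arctan2(-d[0],d[1])) for d in ys],'x',[np.degrees(np.arctan2(d[1],d[0])) for d in xs],[np.linalg.norm(d) for d in ys+xs])
E
```

```text
S [[0.5346709844391676, -0.09314298876511724], [0.5141313074166497, -0.0038844677605649053], [0.5838060760389258, 0.012392456236370752], [0.6044936130710749, -0.0767761289280594], [0.5610142273097695, -0.039775536736459935]]
[ 0.5593 -0.0404]
yaw from y [np.float64(12.958993343567945), np.float64(13.061810388422394)] x [np.float64(13.192307411343334), np.float64(13.149211703889653)] [np.float64(0.0915912763537525), np.float64(0.09153693663588909), np.float64(0.07171522551031356), np.float64(0.07155076266099282)]
T [[0.5826046685066126, 0.01385405862633945], [0.6027501853142769, -0.0751536303347425], [0.5332963489360558, -0.09200857356096087], [0.5124740185832484, -0.0017288885546952026], [0.5568364296002825, -0.03677083048038279]]
[ 0.5578 -0.0388]
yaw from y [np.float64(12.753143240028365), np.float64(12.98772145584472)] x [np.float64(12.527529581044217), np.float64(13.64074583642468)] [np.float64(0.09125902991836257), np.float64(0.0926498298225744), np.float64(0.07184104886149971), np.float64(0.07146974533893174)]
```

Request:
step_arm(
  motion=[
    {"tx": 0.025, "ty": 0.005, "tz": 0, "turn": -8, "hand": 0.005},
    {"tx": 0.055, "ty": 0.012, "tz": 0, "turn": -16, "hand": 0.005},
    {"tx": 0.09, "ty": 0.02, "tz": 0, "turn": -24, "hand": 0.005},
    {"tx": 0.125, "ty": 0.027, "tz": 0, "turn": -32, "hand": 0.005},
    {"tx": 0.16, "ty": 0.035, "tz": 0, "turn": -40, "hand": 0.005},
  ],
)

```text
clock: 12.8
tool_pos: [0.5288, -0.1601, 0.1608]
tool_rot: [-0.001, 0.419, 0.908, -0.001]
wrist_force: [0.8, -0.8, -0.9]
opening: 0.0097
```

```bash
python3 - <<'E'
from ov import *
plan((.5587,-.0394,.165),193)
E
```

```text
pos [ 0.5288 -0.1601  0.1608] yaw 130.46 tilt z [-0.002 -0.    -1.   ] | t(mm) [ 72.4 101.1  -4.3] turn -62.54 clock 12.80 open 0.0097 F [ 0.76 -0.76 -0.94] T [-0.028 -0.025 -0.027]
 joints [ 0.69  0.45 -0.64  1.9   0.34  0.91  0.59]
```

Request:
step_arm(
  motion=[
    {"tx": 0.018, "ty": 0.025, "tz": 0, "turn": -8, "hand": 0.005},
    {"tx": 0.036, "ty": 0.05, "tz": 0, "turn": -16, "hand": 0.005},
    {"tx": 0.053, "ty": 0.074, "tz": 0, "turn": -24, "hand": 0.005},
    {"tx": 0.065, "ty": 0.09, "tz": 0, "turn": -32, "hand": 0.005},
    {"tx": 0.07, "ty": 0.099, "tz": 0, "turn": -40, "hand": 0.005},
  ],
)

```text
clock: 13.3
tool_pos: [0.5596, -0.0415, 0.161]
tool_rot: [-0.001, 0.081, 0.997, -0.0]
wrist_force: [-0.6, 0.1, -0.9]
opening: 0.009
```

```bash
python3 - <<'E'
from ov import *
plan((.5587,-.0394,.165),193)
E
```

```text
pos [ 0.5596 -0.0415  0.161 ] yaw 170.67 tilt z [-0.002  0.    -1.   ] | t(mm) [ 1.3  1.9 -4. ] turn -22.33 clock 13.30 open 0.0090 F [-0.59  0.05 -0.91] T [0.016 0.    0.001]
 joints [ 0.59  0.52 -0.81  1.87  0.45  0.96  0.98]
```

Request:
step_arm(
  motion=[
    {"tx": 0, "ty": 0.001, "tz": 0, "turn": -8, "hand": 0.005},
    {"tx": 0, "ty": 0.001, "tz": 0.005, "turn": -16, "hand": 0.005},
    {"tx": 0, "ty": 0.001, "tz": 0.012, "turn": -22.3, "hand": 0.005},
    {"tx": 0, "ty": 0.001, "tz": 0.02, "turn": -22.3, "hand": 0.005},
    {"tx": 0, "ty": 0.001, "tz": 0.02, "turn": -22.3, "hand": 0.005},
  ],
)

```text
clock: 13.8
tool_pos: [0.5592, -0.0433, 0.1397]
tool_rot: [-0.002, -0.107, 0.994, 0.0]
wrist_force: [-0.2, -0.0, -1.0]
opening: 0.0092
```

Request:
step_arm(
  motion=[
    {"tx": 0, "ty": 0, "tz": 0, "turn": 0, "hand": 0.005},
  ],
)

```text
clock: 13.9
tool_pos: [0.5603, -0.0429, 0.1409]
tool_rot: [-0.001, -0.107, 0.994, -0.0]
wrist_force: [-0.2, 0.0, -1.0]
opening: 0.0093
```

```bash
python3 - <<'E'
from ov import *
import pickle
np.set_printoptions(precision=4,suppress=True)
plan((.5587,-.0394,.14),193)
S=robot.read_camera('scene');T=robot.read_camera('top');pickle.dump((S,T),open('p5.pkl','wb'))
plan((.5587,-.0394,.14),193)
overlay(S,[],215,175,60,60,10,'in1');overlay(T,[],230,130,80,60,10,'in1t')
print(proj(S,(.5587,-.0394,.064)))
E
```

```text
pos [ 0.5603 -0.0429  0.1409] yaw -167.66 tilt z [-0.001 -0.    -1.   ] | t(mm) [0.8 3.8 0.9] turn -0.66 clock 13.90 open 0.0093 F [-0.23  0.03 -1.05] T [0.014 0.003 0.026]
 joints [ 0.63  0.57 -0.88  1.88  0.54  0.95  1.29]
pos [ 0.5608 -0.0428  0.1415] yaw -167.61 tilt z [ 0. -0. -1.] | t(mm) [1.3 3.7 1.5] turn -0.61 clock 14.00 open 0.0092 F [ 0.07  0.4  -0.17] T [ 0.028 -0.02   0.01 ]
 joints [ 0.63  0.57 -0.88  1.88  0.54  0.95  1.29]
[245.9896 226.054 ]
```

View pics/in1.png

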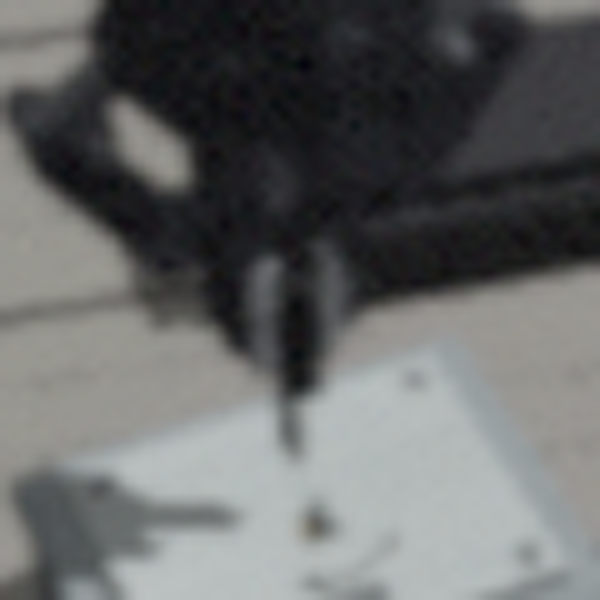

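View pics/in1t.png

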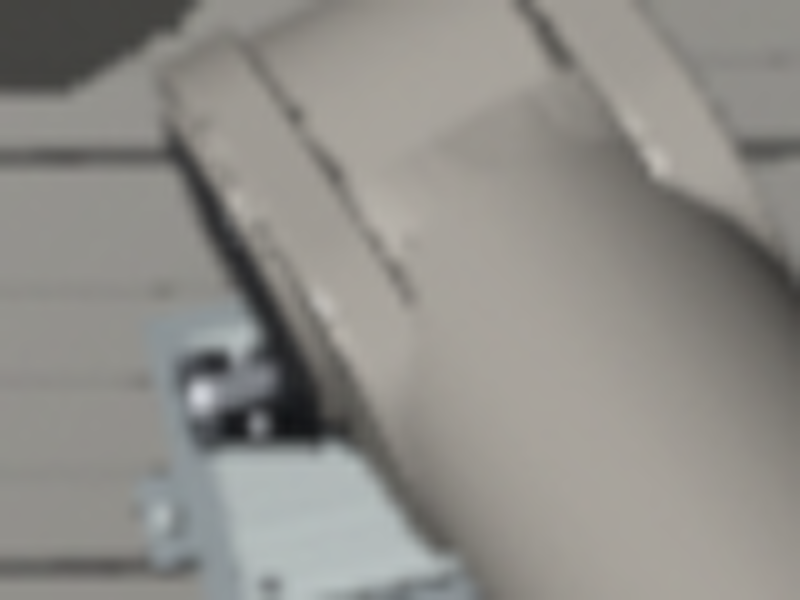

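```bash
python3 - <<'E'
from ov import *
import pickle
S,T=pickle.load(open('p5.pkl','rb'))
np.set_printoptions(precision=2,suppress=True)
c=(.5605,-.0428)
for z in(.082,.084,.086,.119,.121): print(z,proj(S,(*c,z)))
for z in (.084,.086): print('want',proj(S,(.5587,-.0394,z)), onz(S,243.5,220,z))
seg=[((0,255,0),[((*c,.084),(*c,.139))]),((0,0,255),[((.5587,-.0394,.064),(.5587,-.0394,.1))])]
overlay(S,seg,230,195,35,40,15,'in2')
E
```

```text
0.082 [244.53 221.91]
0.084 [244.5  221.37]
0.086 [244.47 220.82]
0.119 [243.9 211.6]
0.121 [243.87 211.03]
want [245.68 220.68] [ 0.56 -0.04  0.08]
want [245.65 220.14] [ 0.56 -0.04  0.09]
```

View pics/in2.png

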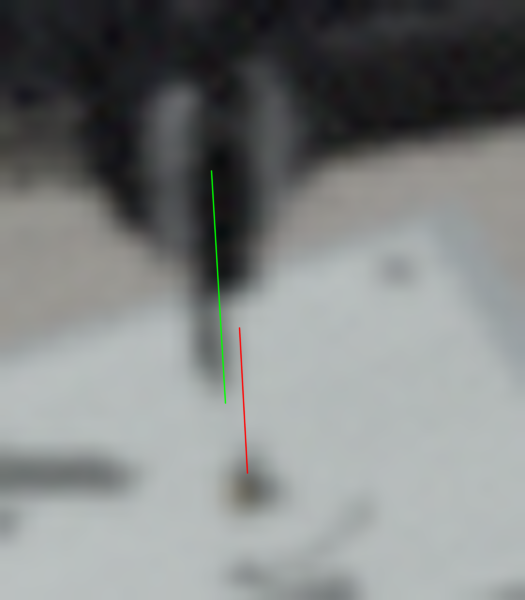

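```bash
python3 - <<'E'
from ov import *
import pickle
S,T=pickle.load(open('p5.pkl','rb'))
np.set_printoptions(precision=4,suppress=True)
for z in(.082,.084):
  d=onz(S,245.7,221.4+(.084-z)*270,z)-onz(S,243.6,220.2,z); a=np.radians(193)
  print(z,onz(S,243.6,220.2,z),d,'tool',d[0]*np.cos(a)+d[1]*np.sin(a), d[0]*np.sin(a)-d[1]*np.cos(a))
g=cv2.resize(cv2.cvtColor(S['pixels'],cv2.COLOR_RGB2BGR)[205:232,234:258],(480,540),interpolation=cv2.INTER_NEAREST)
cv2.imwrite('pics/in3.png',g)
E
```

```text
0.082 [ 0.5538 -0.0441  0.082 ] [0.0074 0.0043 0.    ] tool -0.008190359573306317 0.002482986134044448
0.084 [ 0.5558 -0.0444  0.084 ] [0.0055 0.0046 0.    ] tool -0.006364971908898846 0.003234722369404813
```

View pics/in3.png

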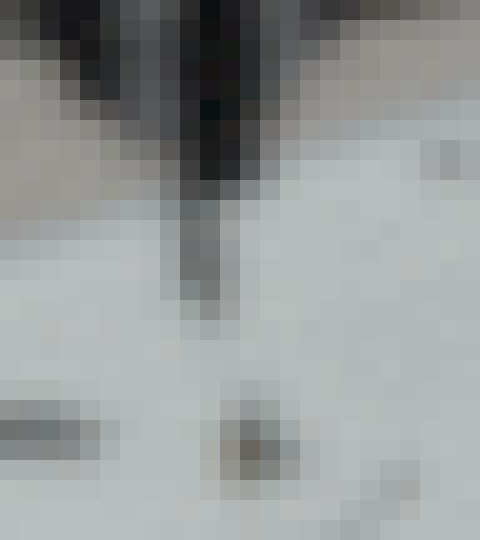

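```bash
python3 - <<'E'
from ov import *
import pickle
S,T=pickle.load(open('p5.pkl','rb'))
np.set_printoptions(precision=2,suppress=True)
a=np.radians(12.4);R=np.array([[np.cos(a),-np.sin(a)],[np.sin(a),np.cos(a)]])
for n,c in(('A',np.array([.5605,-.0428])),('B',np.array([.5562,-.0438]))):
  for zt in(.084,.082):
    P=lambda x,y,z:proj(S,(*(c+R@[x,y]),zt+z))
    print(n,zt,'corners',P(.016,-.005,.035),P(.016,.005,.035),'tip',P(0,0,0),P(.0018,0,0))
    def shape(c,zt):
        s=[]
        for bx in((.032,.010,.055,.04),(.0048,.0048,.0305,.009),(.01,.004,.016,.02),(.0036,.0016,.003,.006)):
            s+=box((*c,zt+bx[2]),a,bx[0],bx[1],bx[3])
        return s
  overlay(S,[((0,255,0),shape(c,.084))],228,195,32,35,16,'in4'+n)
cv2.imwrite('pics/in4.png',np.hstack([cv2.resize(cv2.imread(f'pics/in4{n}.png'),(400,438)) for n in'AB']))
E
```

```text
A 0.084 corners [244.45 216.23] [248.16 215.05] tip [244.5  221.37] [244.76 221.82]
A 0.082 corners [244.49 216.8 ] [248.19 215.62] tip [244.53 221.91] [244.8  222.36]
B 0.084 corners [243.77 215.11] [247.47 213.93] tip [243.84 220.27] [244.1  220.72]
B 0.082 corners [243.8  215.68] [247.5  214.51] tip [243.88 220.81] [244.14 221.26]
```

View pics/in4.png

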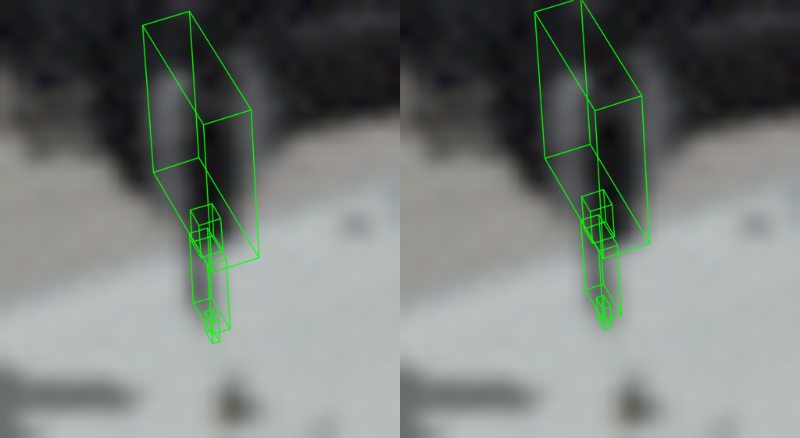

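Request:
step_arm(
  motion=[
    {"tx": -0.0048, "ty": 0.0034, "tz": 0, "turn": -0.6, "hand": 0.005},
    {"tx": -0.0048, "ty": 0.0034, "tz": 0.007, "turn": -0.6, "hand": 0.005},
    {"tx": -0.0048, "ty": 0.0034, "tz": 0.014, "turn": -0.6, "hand": 0.005},
    {"tx": -0.0048, "ty": 0.0034, "tz": 0.014, "turn": -0.6, "hand": 0.005},
    {"tx": -0.0048, "ty": 0.0034, "tz": 0.014, "turn": -0.6, "hand": 0.005},
  ],
)

```text
clock: 14.5
tool_pos: [0.5643, -0.0384, 0.1268]
tool_rot: [-0.0, -0.114, 0.994, 0.0]
wrist_force: [-0.4, -0.1, 0.1]
opening: 0.0094
```

```bash
cat > kv.py <<'E'
from ov import *
import pickle,sys
def shape(c,zt,a):
    s=[]
    for bx in((.032,.010,.055,.04),(.0048,.0048,.0305,.009),(.01,.004,.016,.02),(.0036,.0016,.003,.006)):
        s+=box((*c,zt+bx[2]),a,bx[0],bx[1],bx[3])
    return s
def view(name,off=.0045,zo=.057):
    plan((.5587,-.0394,.13),193)
    S=robot.read_camera('scene')
    o=robot.observe()
    q=o['tool_rot'];yaw=2*np.arctan2(q[2],q[1])
    c=o['tool_pos'][:2]+off*np.array([np.cos(yaw),np.sin(yaw)])
    print('key c',c,np.degrees(yaw))
    hole=box((.5587,-.0394,.064),np.radians(13),.0118,.0056,.0001)
    a=overlay(S,[((0,255,0),shape(c,o['tool_pos'][2]-zo,yaw)),((0,0,255),hole)],228,195,32,35,16,None)
    b=overlay(S,[],228,195,32,35,16,None)
    cv2.imwrite('pics/'+name+'.png',cv2.resize(np.hstack([a,b]),(800,438)))
    plan((.5587,-.0394,.13),193)
    pickle.dump(S,open(name+'.pkl','wb'))
E
python3 -c "
from kv import *
view('in5')"
```

```text
pos [ 0.5643 -0.0384  0.1268] yaw -166.93 tilt z [-0.001  0.    -1.   ] | t(mm) [ 5.7  0.3 -3.2] turn 0.07 clock 14.50 open 0.0094 F [-0.38 -0.13  0.12] T [ 0.    -0.027  0.01 ]
 joints [ 0.61  0.6  -0.87  1.88  0.56  0.93  1.28]
key c [ 0.56017104 -0.03944695] 193.06191112070735
pos [ 0.5646 -0.0384  0.1271] yaw -166.94 tilt z [-0.  0. -1.] | t(mm) [ 5.9  0.4 -2.9] turn 0.06 clock 14.55 open 0.0096 F [ 0.31  0.15 -0.17] T [ 0.024  0.006 -0.016]
 joints [ 0.61  0.6  -0.87  1.88  0.56  0.93  1.28]
```

View pics/in5.png

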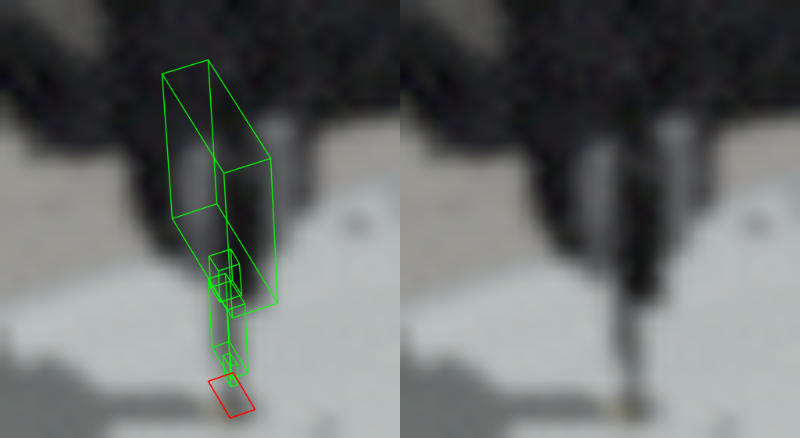

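Request:
step_arm(
  motion=[
    {"tx": 0, "ty": 0, "tz": 0.002, "turn": 0, "hand": 0.005},
    {"tx": 0, "ty": 0, "tz": 0.004, "turn": 0, "hand": 0.005},
    {"tx": 0, "ty": 0, "tz": 0.006, "turn": 0, "hand": 0.005},
    {"tx": 0, "ty": 0, "tz": 0.008, "turn": 0, "hand": 0.005},
  ],
)

```text
clock: 14.95
tool_pos: [0.5646, -0.0385, 0.1191]
tool_rot: [0.0, -0.114, 0.994, -0.0]
wrist_force: [-0.5, -0.3, -1.4]
opening: 0.0094
```

Request:
step_arm(
  motion=[
    {"tx": 0, "ty": 0, "tz": 0.0015, "turn": 0, "hand": 0.005},
    {"tx": 0, "ty": 0, "tz": 0.0025, "turn": 0, "hand": 0.005},
    {"tx": 0, "ty": 0, "tz": 0.0025, "turn": 0, "hand": 0.005},
  ],
)

```text
clock: 15.25
tool_pos: [0.5646, -0.0384, 0.1166]
tool_rot: [-0.0, -0.114, 0.994, 0.0]
wrist_force: [-0.1, 0.3, -0.2]
opening: 0.0096
```

```bash
python3 -c "
from kv import *
view('in6')"
```

```text
pos [ 0.5646 -0.0384  0.1166] yaw -166.94 tilt z [-0.  0. -1.] | t(mm) [  6.    0.4 -13.4] turn 0.06 clock 15.25 open 0.0096 F [-0.06  0.29 -0.19] T [0.017 0.03  0.006]
 joints [ 0.6   0.61 -0.86  1.89  0.58  0.91  1.27]
key c [ 0.56025596 -0.03940789] 193.06656120161605
pos [ 0.5646 -0.0384  0.1167] yaw -166.93 tilt z [-0. -0. -1.] | t(mm) [  6.    0.4 -13.3] turn 0.07 clock 15.30 open 0.0093 F [-1.24 -0.55  0.63] T [-0.006  0.011 -0.038]
 joints [ 0.6   0.61 -0.86  1.89  0.58  0.91  1.27]
```

View pics/in6.png

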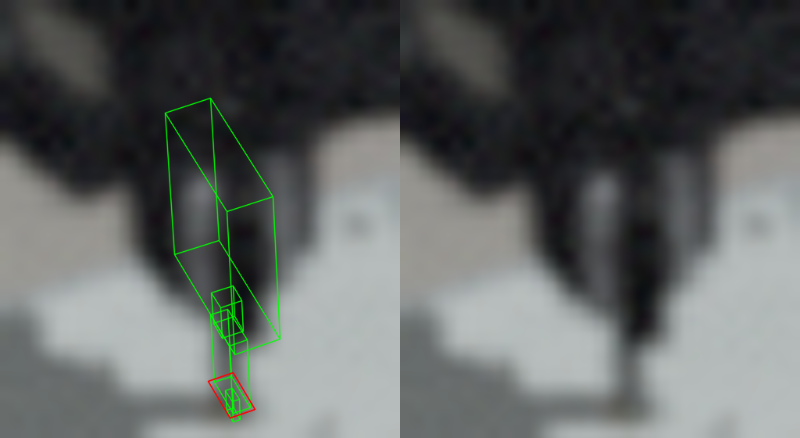

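Request:
step_arm(
  motion=[
    {"tx": 0, "ty": 0, "tz": 0.001, "turn": 0, "hand": 0.005},
    {"tx": 0, "ty": 0, "tz": 0.002, "turn": 0, "hand": 0.005},
    {"tx": 0, "ty": 0, "tz": 0.003, "turn": 0, "hand": 0.005},
  ],
)

```text
clock: 15.6
tool_pos: [0.5646, -0.0384, 0.1137]
tool_rot: [-0.0, -0.114, 0.994, -0.0]
wrist_force: [-0.9, -0.4, 1.0]
opening: 0.0091
```

Request:
step_arm(
  motion=[
    {"tx": 0, "ty": 0, "tz": 0.001, "turn": 0, "hand": 0.005},
    {"tx": 0, "ty": 0, "tz": 0.002, "turn": 0, "hand": 0.005},
    {"tx": 0, "ty": 0, "tz": 0.002, "turn": 0, "hand": 0.005},
  ],
)

```text
clock: 15.9
tool_pos: [0.5639, -0.0385, 0.1116]
tool_rot: [-0.001, -0.114, 0.994, -0.0]
wrist_force: [-2.7, -0.4, 0.7]
opening: 0.0095
```

```bash
python3 -c "
from h import *
plan((.5587,-.0394,.13),193)"
```

```text
pos [ 0.5639 -0.0385  0.1116] yaw -166.94 tilt z [-0.002 -0.001 -1.   ] | t(mm) [  5.3   0.3 -18.4] turn 0.06 clock 15.90 open 0.0095 F [-2.73 -0.44  0.67] T [-0.116  0.675  0.069]
 joints [ 0.6   0.61 -0.85  1.89  0.58  0.91  1.26]
```

Request:
step_arm(
  motion=[
    {"tx": 0.001, "ty": 0, "tz": 0, "turn": 0, "hand": 0.005},
    {"tx": 0.0015, "ty": 0, "tz": 0.001, "turn": 0, "hand": 0.005},
    {"tx": 0.0015, "ty": 0, "tz": 0.002, "turn": 0, "hand": 0.005},
  ],
)

```text
clock: 16.2
tool_pos: [0.5634, -0.0388, 0.1096]
tool_rot: [0.0, -0.114, 0.994, 0.0]
wrist_force: [-0.3, -0.0, -0.3]
opening: 0.0092
```

```bash
python3 -c "
from h import *
plan((.5587,-.0394,.13),193)"
```

```text
pos [ 0.5634 -0.0388  0.1096] yaw -166.94 tilt z [ 0.001  0.    -1.   ] | t(mm) [  4.7   0.4 -20.4] turn 0.06 clock 16.20 open 0.0092 F [-0.26 -0.01 -0.32] T [-0.028  0.065  0.011]
 joints [ 0.6   0.62 -0.85  1.89  0.59  0.9   1.26]
```

Request:
step_arm(
  motion=[
    {"tx": 0, "ty": 0, "tz": 0.001, "turn": 0, "hand": 0.005},
    {"tx": 0, "ty": 0, "tz": 0.002, "turn": 0, "hand": 0.005},
    {"tx": 0, "ty": 0, "tz": 0.003, "turn": 0, "hand": 0.005},
    {"tx": 0, "ty": 0, "tz": 0.003, "turn": 0, "hand": 0.005},
  ],
)

```text
clock: 16.6
tool_pos: [0.5632, -0.0388, 0.1066]
tool_rot: [0.0, -0.114, 0.994, 0.0]
wrist_force: [0.8, 0.3, -0.4]
opening: 0.0091
```

```bash
python3 -c "
from h import *
plan((.5587,-.0394,.13),193)"
```

```text
pos [ 0.5632 -0.0388  0.1066] yaw -166.94 tilt z [-0.  0. -1.] | t(mm) [  4.6   0.4 -23.4] turn 0.06 clock 16.60 open 0.0091 F [ 0.81  0.27 -0.45] T [ 0.064 -0.024  0.048]
 joints [ 0.6   0.62 -0.85  1.9   0.59  0.9   1.25]
```

Request:
step_arm(
  motion=[
    {"tx": 0, "ty": 0, "tz": 0.0008, "turn": 2, "hand": 0.005},
    {"tx": 0, "ty": 0, "tz": 0.0016, "turn": -2, "hand": 0.005},
    {"tx": 0, "ty": 0, "tz": 0.0024, "turn": 2, "hand": 0.005},
    {"tx": 0, "ty": 0, "tz": 0.0032, "turn": -2, "hand": 0.005},
    {"tx": 0, "ty": 0, "tz": 0.004, "turn": 0, "hand": 0.005},
  ],
)

```text
clock: 17.1
tool_pos: [0.5629, -0.0389, 0.1027]
tool_rot: [-0.0, -0.114, 0.993, -0.0]
wrist_force: [-3.3, -0.5, 3.5]
opening: 0.0093
```

```bash
python3 -c "
from h import *
plan((.5587,-.0394,.13),193)"
```

```text
pos [ 0.5629 -0.0389  0.1027] yaw -166.87 tilt z [-0.001 -0.    -1.   ] | t(mm) [  4.2   0.4 -27.3] turn 0.13 clock 17.10 open 0.0093 F [-3.29 -0.47  3.46] T [-0.192  0.567  0.002]
 joints [ 0.59  0.62 -0.84  1.9   0.6   0.89  1.25]
```

Request:
step_arm(
  motion=[
    {"tx": 0.0007, "ty": 0, "tz": 0.0005, "turn": 2, "hand": 0.005},
    {"tx": 0.001, "ty": 0, "tz": 0.001, "turn": -2, "hand": 0.005},
    {"tx": 0.001, "ty": 0, "tz": 0.0015, "turn": 2, "hand": 0.005},
    {"tx": 0.001, "ty": 0, "tz": 0.002, "turn": -2, "hand": 0.005},
    {"tx": 0.001, "ty": 0, "tz": 0.0025, "turn": 0, "hand": 0.005},
  ],
  force=60,
)

```text
clock: 17.6
tool_pos: [0.5628, -0.0389, 0.1013]
tool_rot: [0.0, -0.114, 0.993, -0.0]
wrist_force: [-2.5, 0.2, 7.7]
opening: 0.0094
```

```bash
python3 -c "
from h import *
plan((.5587,-.0394,.13),193)"
```

```text
pos [ 0.5628 -0.0389  0.1013] yaw -166.86 tilt z [ 0.001 -0.    -1.   ] | t(mm) [  4.1   0.4 -28.7] turn 0.14 clock 17.60 open 0.0094 F [-2.5   0.21  7.75] T [-0.129  0.485  0.015]
 joints [ 0.59  0.63 -0.84  1.9   0.6   0.89  1.25]
```

Request:
step_arm(
  motion=[
    {"tx": 0.0005, "ty": 0, "tz": 0.0003, "turn": 3, "hand": 0.005},
    {"tx": 0.001, "ty": 0, "tz": 0.0006, "turn": -3, "hand": 0.005},
    {"tx": 0.0005, "ty": 0, "tz": 0.0009, "turn": 3, "hand": 0.005},
    {"tx": 0.001, "ty": 0, "tz": 0.0012, "turn": -3, "hand": 0.005},
    {"tx": 0.0007, "ty": 0, "tz": 0.0015, "turn": 0, "hand": 0.005},
  ],
)

```text
clock: 18.1
tool_pos: [0.5625, -0.0386, 0.0994]
tool_rot: [0.001, -0.115, 0.993, 0.0]
wrist_force: [-1.3, 0.6, 3.6]
opening: 0.0095
```

```bash
python3 -c "
from h import *
plan((.5587,-.0394,.13),193)"
```

```text
pos [ 0.5625 -0.0386  0.0994] yaw -166.81 tilt z [ 0.002  0.001 -1.   ] | t(mm) [  3.8   0.1 -30.6] turn 0.19 clock 18.10 open 0.0095 F [-1.35  0.64  3.65] T [ 0.1    0.099 -0.038]
 joints [ 0.59  0.63 -0.84  1.9   0.6   0.88  1.25]
```

Passing the first pins; carry on slowly.

Request:
step_arm(
  motion=[
    {"tx": 0.0002, "ty": 0, "tz": 0.0006, "turn": 3, "hand": 0.005},
    {"tx": 0.0005, "ty": 0, "tz": 0.0012, "turn": -3, "hand": 0.005},
    {"tx": 0.0002, "ty": 0, "tz": 0.0018, "turn": 3, "hand": 0.005},
    {"tx": 0.0005, "ty": 0, "tz": 0.0024, "turn": -3, "hand": 0.005},
    {"tx": 0.0003, "ty": 0, "tz": 0.003, "turn": 0, "hand": 0.005},
  ],
)

```text
clock: 18.6
tool_pos: [0.5625, -0.039, 0.0964]
tool_rot: [0.001, -0.115, 0.993, 0.0]
wrist_force: [1.8, -1.6, 3.7]
opening: 0.0092
```

```bash
python3 -c "
from h import *
plan((.5587,-.0394,.13),193)"
```

```text
pos [ 0.5625 -0.039   0.0964] yaw -166.81 tilt z [ 0.003  0.    -1.   ] | t(mm) [  3.7   0.5 -33.6] turn 0.19 clock 18.60 open 0.0092 F [ 1.77 -1.61  3.69] T [-0.202 -0.193  0.03 ]
 joints [ 0.59  0.63 -0.84  1.91  0.61  0.88  1.24]
```

Request:
step_arm(
  motion=[
    {"tx": 0, "ty": -0.0002, "tz": 0.0005, "turn": 3, "hand": 0.005},
    {"tx": 0.0002, "ty": -0.0003, "tz": 0.001, "turn": -3, "hand": 0.005},
    {"tx": -0.0002, "ty": -0.0003, "tz": 0.0015, "turn": 3, "hand": 0.005},
    {"tx": 0.0002, "ty": -0.0003, "tz": 0.002, "turn": -3, "hand": 0.005},
    {"tx": 0, "ty": -0.0003, "tz": 0.0025, "turn": 0, "hand": 0.005},
  ],
)

```text
clock: 19.1
tool_pos: [0.5625, -0.0389, 0.0942]
tool_rot: [0.001, -0.115, 0.993, 0.0]
wrist_force: [-0.8, 0.2, 7.4]
opening: 0.0091
```

```bash
python3 -c "
from h import *
plan((.5587,-.0394,.13),193)"
```

```text
pos [ 0.5625 -0.0389  0.0942] yaw -166.80 tilt z [ 0.002  0.001 -1.   ] | t(mm) [  3.7   0.4 -35.8] turn 0.20 clock 19.10 open 0.0091 F [-0.78  0.17  7.44] T [0.067 0.153 0.034]
 joints [ 0.59  0.63 -0.84  1.91  0.61  0.87  1.24]
```

Request:
step_arm(
  motion=[
    {"tx": 0, "ty": 0, "tz": 0.0004, "turn": 3, "hand": 0.005},
    {"tx": 0.0003, "ty": 0, "tz": 0.0008, "turn": -3, "hand": 0.005},
    {"tx": -0.0003, "ty": 0, "tz": 0.0012, "turn": 3, "hand": 0.005},
    {"tx": 0.0003, "ty": 0, "tz": 0.0016, "turn": -3, "hand": 0.005},
    {"tx": 0, "ty": 0, "tz": 0.002, "turn": 0, "hand": 0.005},
  ],
)

```text
clock: 19.6
tool_pos: [0.5626, -0.039, 0.0927]
tool_rot: [0.001, -0.115, 0.993, -0.0]
wrist_force: [-1.0, -0.5, 9.7]
opening: 0.0088
```

```bash
python3 -c "
from h import *
plan((.5587,-.0394,.13),193)"
```

```text
pos [ 0.5626 -0.039   0.0927] yaw -166.81 tilt z [ 0.003  0.    -1.   ] | t(mm) [  3.8   0.5 -37.3] turn 0.19 clock 19.60 open 0.0088 F [-0.99 -0.46  9.65] T [-0.061  0.393  0.086]
 joints [ 0.59  0.64 -0.83  1.91  0.61  0.87  1.24]
```

Request:
step_arm(
  motion=[
    {"tx": 0.0003, "ty": 0, "tz": 0.0002, "turn": 4, "hand": 0.005},
    {"tx": -0.0003, "ty": 0, "tz": 0.0004, "turn": -4, "hand": 0.005},
    {"tx": 0.0003, "ty": 0, "tz": 0.0006, "turn": 4, "hand": 0.005},
    {"tx": -0.0003, "ty": 0, "tz": 0.0008, "turn": -4, "hand": 0.005},
    {"tx": 0.0003, "ty": 0, "tz": 0.001, "turn": 0, "hand": 0.005},
  ],
  force=80,
)

```text
clock: 20.1
tool_pos: [0.5625, -0.0397, 0.0908]
tool_rot: [0.001, -0.115, 0.993, -0.0]
wrist_force: [2.5, -1.3, 1.4]
opening: 0.009
```

```bash
python3 -c "
from kv import *
view('in7')"
```

```text
pos [ 0.5625 -0.0397  0.0908] yaw -166.76 tilt z [ 0.003  0.    -1.   ] | t(mm) [  3.5   1.1 -39.2] turn 0.24 clock 20.10 open 0.0090 F [ 2.48 -1.28  1.43] T [-0.254 -0.612  0.034]
 joints [ 0.59  0.64 -0.83  1.91  0.62  0.87  1.24]
key c [ 0.55807338 -0.04072072] 192.77143509202037
pos [ 0.5625 -0.0397  0.0909] yaw -167.23 tilt z [ 0.003  0.    -1.   ] | t(mm) [  3.5   1.1 -39.2] turn -0.23 clock 20.15 open 0.0091 F [ 3.14 -1.06  0.37] T [-0.113 -0.697 -0.041]
 joints [ 0.59  0.64 -0.83  1.91  0.61  0.87  1.23]
```

View pics/in7.png

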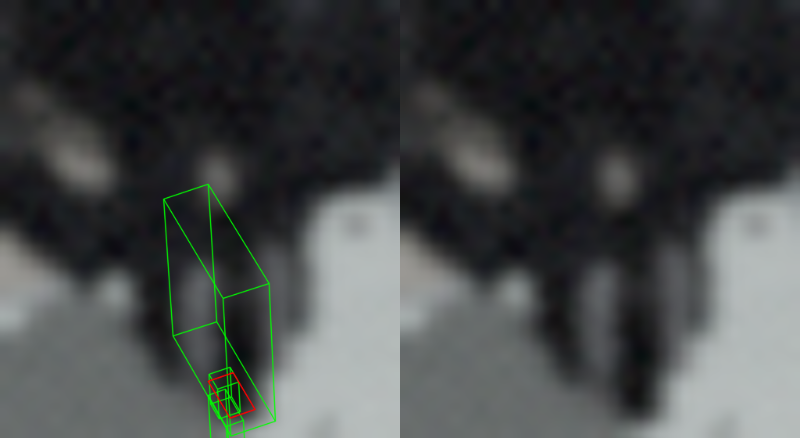

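Request:
step_arm(
  motion=[
    {"tx": -0.0005, "ty": 0, "tz": 0.001, "turn": 1, "hand": 0.005},
    {"tx": -0.0005, "ty": 0, "tz": 0.002, "turn": -1, "hand": 0.005},
    {"tx": -0.0005, "ty": -0.0002, "tz": 0.003, "turn": 0, "hand": 0.005},
  ],
)

```text
clock: 20.45
tool_pos: [0.5627, -0.0396, 0.0884]
tool_rot: [0.001, -0.114, 0.993, -0.0]
wrist_force: [-0.8, -0.0, 7.6]
opening: 0.0088
```

```bash
python3 -c "
from h import *
plan((.5587,-.0394,.086),193)"
```

```text
pos [ 0.5627 -0.0396  0.0884] yaw -166.86 tilt z [ 0.002 -0.    -1.   ] | t(mm) [3.9 1.1 2.4] turn 0.14 clock 20.45 open 0.0088 F [-0.81 -0.03  7.58] T [-0.001  0.105 -0.019]
 joints [ 0.58  0.64 -0.83  1.91  0.62  0.87  1.23]
```

Request:
step_arm(
  motion=[
    {"tx": 0, "ty": 0, "tz": 0.0004, "turn": 2, "hand": 0.005},
    {"tx": 0, "ty": 0, "tz": 0.0008, "turn": -2, "hand": 0.005},
    {"tx": 0, "ty": 0, "tz": 0.0008, "turn": 2, "hand": 0.005},
    {"tx": 0, "ty": 0, "tz": 0.0008, "turn": -2, "hand": 0.005},
    {"tx": 0, "ty": 0, "tz": 0.0008, "turn": 0, "hand": 0.005},
  ],
)

```text
clock: 20.95
tool_pos: [0.5625, -0.0393, 0.0868]
tool_rot: [0.001, -0.115, 0.993, 0.0]
wrist_force: [1.7, 0.7, -0.2]
opening: 0.0087
```

```bash
python3 -c "
from h import *
plan((.5587,-.0394,.086),193)"
```

```text
pos [ 0.5625 -0.0393  0.0868] yaw -166.80 tilt z [ 0.002  0.001 -1.   ] | t(mm) [3.7 0.7 0.8] turn 0.20 clock 20.95 open 0.0087 F [ 1.65  0.73 -0.23] T [ 0.027 -0.553 -0.016]
 joints [ 0.58  0.64 -0.83  1.91  0.62  0.86  1.23]
```

Passed another catch; not home yet. Continue.

Request:
step_arm(
  motion=[
    {"tx": -0.0003, "ty": 0, "tz": 0.0007, "turn": 1, "hand": 0.005},
    {"tx": -0.0003, "ty": 0, "tz": 0.0014, "turn": -1, "hand": 0.005},
    {"tx": -0.0003, "ty": 0, "tz": 0.002, "turn": 0, "hand": 0.005},
  ],
)

```text
clock: 21.25
tool_pos: [0.5627, -0.0388, 0.086]
tool_rot: [0.001, -0.115, 0.993, -0.0]
wrist_force: [-4.7, -0.1, 18.3]
opening: 0.0088
```

```bash
python3 -c "
from h import *
plan((.5587,-.0394,.086),193)"
```

```text
pos [ 0.5627 -0.0388  0.086 ] yaw -166.85 tilt z [ 0.001 -0.    -1.   ] | t(mm) [ 4.   0.4 -0. ] turn 0.15 clock 21.25 open 0.0088 F [-4.74 -0.13 18.31] T [-0.121  0.905  0.052]
 joints [ 0.58  0.65 -0.83  1.91  0.62  0.86  1.23]
```

Request:
step_arm(
  motion=[
    {"tx": 0.0003, "ty": 0, "tz": -0.0008, "turn": 3, "hand": 0.005},
    {"tx": 0.0003, "ty": 0, "tz": -0.0008, "turn": -3, "hand": 0.005},
    {"tx": 0.0003, "ty": 0, "tz": -0.0008, "turn": 3, "hand": 0.005},
    {"tx": 0.0003, "ty": 0, "tz": -0.0008, "turn": 0, "hand": 0.005},
  ],
)

```text
clock: 21.65
tool_pos: [0.5624, -0.0389, 0.0861]
tool_rot: [0.001, -0.113, 0.994, 0.0]
wrist_force: [1.3, 1.5, 3.9]
opening: 0.0092
```

```bash
python3 -c "
from kv import *
view('in8')"
```

```text
pos [ 0.5624 -0.0389  0.0861] yaw -167.01 tilt z [ 0.002  0.001 -1.   ] | t(mm) [  3.7   0.3 -43.9] turn -0.01 clock 21.65 open 0.0092 F [1.3  1.48 3.88] T [ 0.423 -0.202 -0.004]
 joints [ 0.58  0.64 -0.83  1.91  0.62  0.86  1.23]
key c [ 0.55805004 -0.03982595] 193.33621298945374
pos [ 0.5624 -0.0388  0.086 ] yaw -166.66 tilt z [ 0.002  0.001 -1.   ] | t(mm) [  3.7   0.3 -44. ] turn 0.34 clock 21.70 open 0.0094 F [ 0.61 -0.05  6.8 ] T [ 0.152 -0.104  0.028]
 joints [ 0.58  0.65 -0.83  1.91  0.62  0.86  1.23]
```

View pics/in8.png

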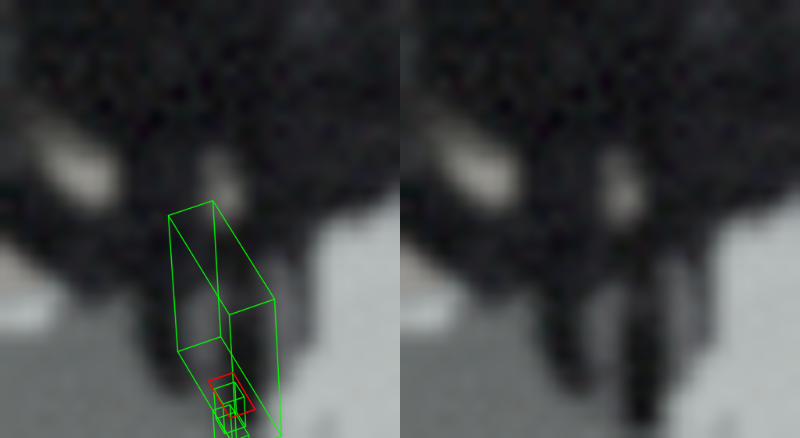

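```bash
python3 -c "
from kv import *
S=pickle.load(open('in8.pkl','rb'))
a=np.radians(13)
out=[]
for c,z in(((.5587,-.0394),.064),((.561,-.0398),.064),((.561,-.0398),.067)):
    sh=box((*c,z+.02),a,.032,.01,.04)
    out.append(overlay(S,[((0,255,0),sh)],233,205,26,36,10,None))
out.append(overlay(S,[],233,205,26,36,10,None))
cv2.imwrite('pics/in9.png',cv2.resize(np.hstack(out),(800,277)))
" ; python3 -c "
import cv2
i=cv2.imread('pics/in9.png');cv2.imwrite('pics/in9.png',i)"
```

```text
(no output)
```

View pics/in9.png

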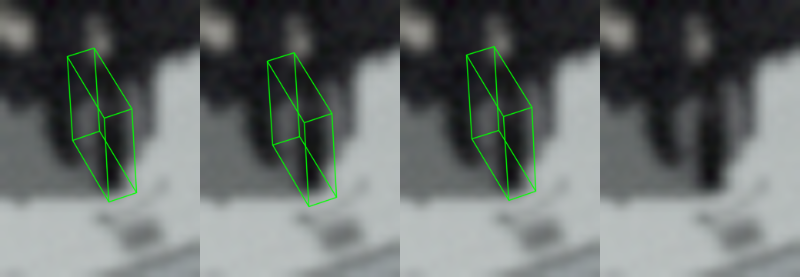

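Request:
step_arm(
  motion=[
    {"tx": 0.0005, "ty": 0, "tz": 0.0003, "turn": 4, "hand": 0.005},
    {"tx": -0.0005, "ty": 0, "tz": 0.0006, "turn": -4, "hand": 0.005},
    {"tx": 0.0005, "ty": 0.0003, "tz": 0.0009, "turn": 4, "hand": 0.005},
    {"tx": -0.0005, "ty": -0.0003, "tz": 0.0012, "turn": -4, "hand": 0.005},
    {"tx": 0, "ty": 0, "tz": 0.0012, "turn": 0, "hand": 0.005},
  ],
)

```text
clock: 22.2
tool_pos: [0.5626, -0.0386, 0.086]
tool_rot: [0.001, -0.116, 0.993, -0.0]
wrist_force: [-2.5, -0.8, 15.9]
opening: 0.0089
```

```bash
python3 -c "
from h import *
plan((.5587,-.0394,.086),193)"
```

```text
pos [ 0.5626 -0.0386  0.086 ] yaw -166.68 tilt z [ 0.002  0.    -1.   ] | t(mm) [ 4.   0.2 -0. ] turn 0.32 clock 22.20 open 0.0089 F [-2.5  -0.78 15.94] T [-0.001  0.604  0.143]
 joints [ 0.58  0.65 -0.83  1.91  0.62  0.86  1.23]
```

Request:
step_arm(
  motion=[
    {"tx": 0, "ty": 0, "tz": -0.0012, "turn": 0, "hand": 0.005},
    {"tx": 0, "ty": -0.0003, "tz": -0.0012, "turn": 4, "hand": 0.005},
    {"tx": 0, "ty": -0.0006, "tz": -0.0012, "turn": 8, "hand": 0.005},
    {"tx": 0.0001, "ty": -0.0009, "tz": -0.0012, "turn": 13, "hand": 0.005},
    {"tx": 0.0002, "ty": -0.0013, "tz": -0.0012, "turn": 18, "hand": 0.005},
  ],
)

```text
clock: 22.7
tool_pos: [0.5626, -0.0398, 0.0861]
tool_rot: [0.001, 0.044, 0.999, 0.001]
wrist_force: [1.0, 2.2, 5.6]
opening: 0.0087
```

```bash
python3 -c "
from h import *
plan((.5587,-.0394,.086),89)"
```

```text
pos [ 0.5626 -0.0398  0.0861] yaw 174.96 tilt z [ 0.002  0.001 -1.   ] | t(mm) [3.9 0.  0.1] turn 85.96 clock 22.70 open 0.0087 F [1.04 2.23 5.6 ] T [ 0.476 -0.135  0.07 ]
 joints [ 0.54  0.62 -0.76  1.91  0.57  0.83  0.96]
```

Request:
step_arm(
  motion=[
    {"tx": 0, "ty": -0.0005, "tz": 0, "turn": 7, "hand": 0.005},
    {"tx": 0.0001, "ty": -0.001, "tz": 0, "turn": 14, "hand": 0.005},
    {"tx": 0.0003, "ty": -0.0014, "tz": 0, "turn": 21, "hand": 0.005},
    {"tx": 0.0005, "ty": -0.0018, "tz": 0, "turn": 28, "hand": 0.005},
  ],
)

```text
clock: 23.1
tool_pos: [0.5621, -0.0408, 0.086]
tool_rot: [0.001, 0.285, 0.959, 0.001]
wrist_force: [2.2, 4.1, 3.5]
opening: 0.0086
```

```bash
python3 -c "
from h import *
plan((.5587,-.0394,.086),89)"
```

```text
pos [ 0.5621 -0.0408  0.086 ] yaw 146.91 tilt z [ 0.003  0.002 -1.   ] | t(mm) [ 3.6 -0.7  0. ] turn 57.91 clock 23.10 open 0.0086 F [2.18 4.09 3.46] T [ 0.962 -0.307  0.131]
 joints [ 0.46  0.58 -0.64  1.92  0.48  0.79  0.54]
```

Request:
step_arm(
  motion=[
    {"tx": 0, "ty": 0.0003, "tz": 0, "turn": 7, "hand": 0.005},
    {"tx": 0.0001, "ty": 0, "tz": 0, "turn": 14, "hand": 0.005},
    {"tx": 0.0002, "ty": -0.0004, "tz": 0, "turn": 21, "hand": 0.005},
    {"tx": 0.0003, "ty": -0.0007, "tz": 0, "turn": 28, "hand": 0.005},
  ],
)

```text
clock: 23.5
tool_pos: [0.5614, -0.0413, 0.0861]
tool_rot: [0.001, 0.508, 0.861, 0.001]
wrist_force: [1.1, 3.0, 3.5]
opening: 0.0085
```

```bash
python3 -c "
from h import *
plan((.5587,-.0394,.086),89)"
```

```text
pos [ 0.5614 -0.0413  0.0861] yaw 118.91 tilt z [ 0.002  0.002 -1.   ] | t(mm) [ 3.  -1.5  0.1] turn 29.91 clock 23.50 open 0.0085 F [1.08 2.97 3.5 ] T [ 0.793 -0.277  0.105]
 joints [ 0.37  0.55 -0.53  1.93  0.39  0.76  0.13]
```

Request:
step_arm(
  motion=[
    {"tx": 0.0003, "ty": 0, "tz": 0, "turn": 7, "hand": 0.005},
    {"tx": 0.0004, "ty": -0.0004, "tz": 0, "turn": 14, "hand": 0.005},
    {"tx": 0.0005, "ty": -0.0007, "tz": 0, "turn": 21, "hand": 0.005},
    {"tx": 0.0006, "ty": -0.001, "tz": 0, "turn": 26, "hand": 0.005},
  ],
)

```text
clock: 23.9
tool_pos: [0.5606, -0.0414, 0.0861]
tool_rot: [0.001, 0.689, 0.725, 0.002]
wrist_force: [2.4, 3.4, 3.6]
opening: 0.0088
```

```bash
python3 -c "
from h import *
plan((.5587,-.0394,.086),89)
plan((.5587,-.0394,.086),89)"
```

```text
pos [ 0.5606 -0.0414  0.0861] yaw 92.95 tilt z [ 0.003  0.002 -1.   ] | t(mm) [ 2.1 -1.8  0.1] turn 3.95 clock 23.90 open 0.0088 F [2.41 3.37 3.63] T [ 0.684 -0.524  0.187]
 joints [ 0.29  0.53 -0.42  1.93  0.31  0.74 -0.26]
pos [ 0.5606 -0.0414  0.0861] yaw 92.95 tilt z [ 0.003  0.002 -1.   ] | t(mm) [ 2.1 -1.8  0.1] turn 3.95 clock 23.90 open 0.0088 F [2.41 3.37 3.63] T [ 0.684 -0.524  0.187]
 joints [ 0.29  0.53 -0.42  1.93  0.31  0.74 -0.26]
```

Request:
step_arm(
  motion=[
    {"tx": 0.0002, "ty": 0.0001, "tz": 0, "turn": 3, "hand": 0.005},
    {"tx": 0.0004, "ty": 0.0001, "tz": 0, "turn": 5, "hand": 0.005},
    {"tx": 0.0004, "ty": 0.0001, "tz": 0, "turn": 7, "hand": 0.005},
    {"tx": 0.0004, "ty": 0.0001, "tz": 0, "turn": 7, "hand": 0.005},
  ],
)

```text
clock: 24.3
tool_pos: [0.5604, -0.0414, 0.0861]
tool_rot: [0.0, 0.731, 0.683, 0.001]
wrist_force: [1.2, 2.1, 5.6]
opening: 0.0088
```

```bash
python3 -c "
from h import *
plan((.5587,-.0394,.086),89)"
```

```text
pos [ 0.5604 -0.0414  0.0861] yaw 86.12 tilt z [ 0.002  0.001 -1.   ] | t(mm) [ 1.8 -1.9  0.1] turn -2.88 clock 24.30 open 0.0088 F [1.2  2.05 5.58] T [ 0.631 -0.267  0.088]
 joints [ 0.27  0.53 -0.39  1.94  0.29  0.73 -0.36]
```

Request:
step_arm(
  motion=[
    {"tx": 0, "ty": 0, "tz": 0, "turn": 2, "hand": 0.005},
    {"tx": 0.0001, "ty": 0, "tz": 0, "turn": 4, "hand": 0.005},
    {"tx": 0.0001, "ty": 0, "tz": 0, "turn": 4, "hand": 0.005},
  ],
)

```text
clock: 24.6
tool_pos: [0.5604, -0.0413, 0.0861]
tool_rot: [0.0, 0.754, 0.657, 0.001]
wrist_force: [1.7, 2.0, 6.3]
opening: 0.009
```

```bash
python3 -c "
from kv import *
plan((.5587,-.0394,.086),89)
S=robot.read_camera('scene')
plan((.5587,-.0394,.086),89)
overlay(S,[],210,175,70,70,8,'tn1')"
```

```text
pos [ 0.5604 -0.0413  0.0861] yaw 82.14 tilt z [ 0.002  0.001 -1.   ] | t(mm) [ 1.7 -2.   0.1] turn -6.86 clock 24.60 open 0.0090 F [1.66 1.96 6.35] T [ 0.574 -0.274  0.222]
 joints [ 0.25  0.52 -0.37  1.94  0.28  0.73 -0.42]
pos [ 0.5604 -0.0413  0.0861] yaw 82.18 tilt z [ 0.002  0.001 -1.   ] | t(mm) [ 1.7 -2.   0.1] turn -6.82 clock 24.65 open 0.0087 F [1.82 2.61 6.81] T [ 0.499 -0.259  0.218]
 joints [ 0.26  0.52 -0.37  1.94  0.28  0.73 -0.42]
```

View pics/tn1.png

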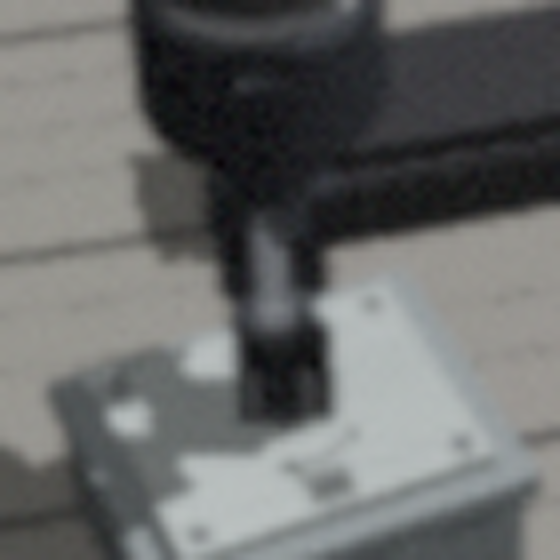

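Request:
step_arm(
  motion=[
    {"tx": 0, "ty": 0, "tz": 0, "turn": 1.5, "hand": 0.005},
    {"tx": 0, "ty": 0, "tz": 0, "turn": 1.5, "hand": 0.005},
  ],
)

```text
clock: 24.85
tool_pos: [0.5603, -0.0412, 0.086]
tool_rot: [0.0, 0.762, 0.647, 0.001]
wrist_force: [1.1, 2.7, 6.9]
opening: 0.0089
```

```bash
python3 -c "
from kv import *
for i in range(5):
    o=robot.observe();print(o['clock'],np.round(o['wrist_torque'],3),np.round(o['wrist_force'],1)); robot.read_camera('scene')
plan((.5587,-.0394,.086),89)"
```

```text
24.85 [ 0.706 -0.217  0.205] [1.1 2.7 6.9]
24.9 [ 0.618 -0.201  0.121] [1.2 2.3 5.6]
24.95 [ 0.644 -0.235  0.161] [0.6 2.7 6.2]
25.0 [ 0.625 -0.276  0.113] [1.4 3.1 6. ]
25.05 [ 0.674 -0.23   0.132] [0.3 2.8 5.6]
pos [ 0.5604 -0.0412  0.0861] yaw 80.69 tilt z [ 0.002  0.001 -1.   ] | t(mm) [ 1.5 -1.9  0.1] turn -8.31 clock 25.10 open 0.0089 F [1.92 3.85 5.98] T [ 0.646 -0.216  0.135]
 joints [ 0.25  0.52 -0.37  1.94  0.27  0.73 -0.44]
```

Request:
step_arm(
  motion=[
    {"tx": 0, "ty": 0, "tz": 0, "turn": 2, "hand": 0.005},
    {"tx": 0, "ty": 0, "tz": 0, "turn": 4, "hand": 0.005},
    {"tx": 0, "ty": 0, "tz": 0, "turn": 4, "hand": 0.005},
  ],
)

```text
clock: 25.4
tool_pos: [0.5603, -0.0411, 0.0861]
tool_rot: [0.0, 0.784, 0.62, 0.001]
wrist_force: [1.3, 2.7, 6.5]
opening: 0.009
```

```bash
python3 -c "
from kv import *
for i in range(5):
    o=robot.observe();print(o['clock'],np.round(o['wrist_torque'],3),np.round(o['wrist_force'],1),round(o['opening'],4)); T=robot.read_camera('top')
plan((.5587,-.0394,.086),89)
cv2.imwrite('pics/tn2t.png',overlay(T,[],230,130,80,60,10,None))"
```

```text
25.4 [ 0.687 -0.148  0.306] [1.3 2.7 6.5] 0.009
25.45 [ 0.674 -0.192  0.251] [0.6 3.9 6.9] 0.0089
25.5 [ 0.713 -0.195  0.293] [0.5 3.2 7.5] 0.0087
25.55 [ 0.739 -0.189  0.279] [0.8 3.  7.5] 0.009
25.6 [ 0.638 -0.206  0.284] [1.1 2.6 6.3] 0.0087
pos [ 0.5603 -0.0411  0.086 ] yaw 76.72 tilt z [ 0.002  0.001 -1.   ] | t(mm) [ 1.3 -1.9  0. ] turn -12.28 clock 25.65 open 0.0087 F [-0.37  1.94  6.33] T [ 0.738 -0.137  0.301]
 joints [ 0.24  0.52 -0.35  1.94  0.26  0.72 -0.5 ]
```

View pics/tn2t.png

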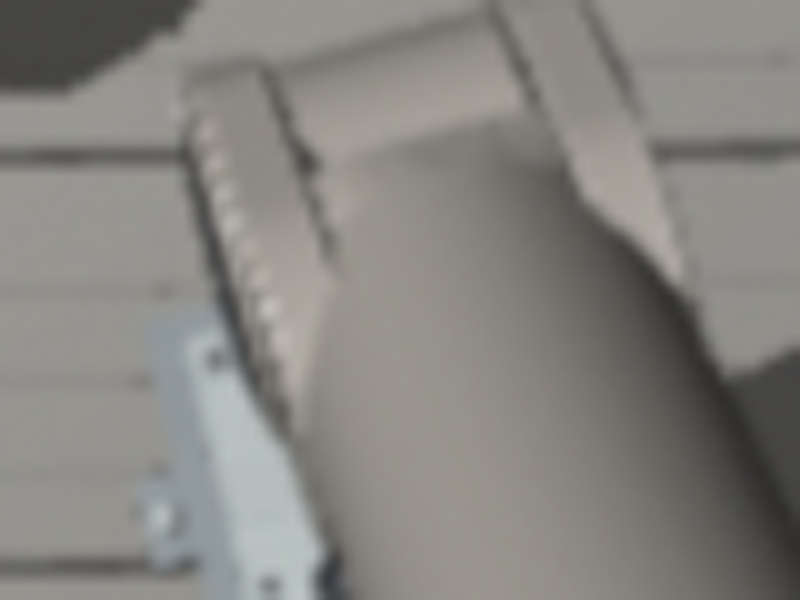

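Request:
step_arm(
  motion=[
    {"tx": 0, "ty": 0, "tz": 0, "turn": -1.5, "hand": 0.005},
    {"tx": 0, "ty": 0, "tz": 0, "turn": -1.5, "hand": 0.005},
    {"tx": 0, "ty": 0, "tz": 0, "turn": -1.5, "hand": 0.005},
  ],
)

```text
clock: 25.95
tool_pos: [0.5603, -0.0411, 0.086]
tool_rot: [0.0, 0.776, 0.631, 0.001]
wrist_force: [0.4, 3.4, 5.3]
opening: 0.009
```

```bash
python3 -c "
from kv import *
for i in range(5):
    o=robot.observe();print(o['clock'],np.round(o['wrist_torque'],3),np.round(o['wrist_force'],1)); S=robot.read_camera('scene')
plan((.5587,-.0394,.086),89)
cv2.imwrite('pics/end.png',cv2.resize(cv2.cvtColor(S['pixels'],cv2.COLOR_RGB2BGR),(800,600),interpolation=cv2.INTER_CUBIC))"
```

```text
25.95 [ 0.682 -0.208  0.325] [0.4 3.4 5.3]
26.0 [ 0.714 -0.22   0.323] [2.  2.7 6.6]
26.05 [ 0.701 -0.131  0.247] [0.8 4.  6.3]
26.1 [ 0.666 -0.148  0.31 ] [2.2 2.7 5.6]
26.15 [ 0.662 -0.153  0.277] [1.7 3.  6.2]
pos [ 0.5603 -0.0411  0.086 ] yaw 78.21 tilt z [ 0.002  0.001 -1.   ] | t(mm) [ 1.3 -1.9  0. ] turn -10.79 clock 26.20 open 0.0086 F [1.34 3.57 5.8 ] T [ 0.709 -0.179  0.237]
 joints [ 0.24  0.52 -0.36  1.94  0.26  0.73 -0.47]
```

View pics/end.png

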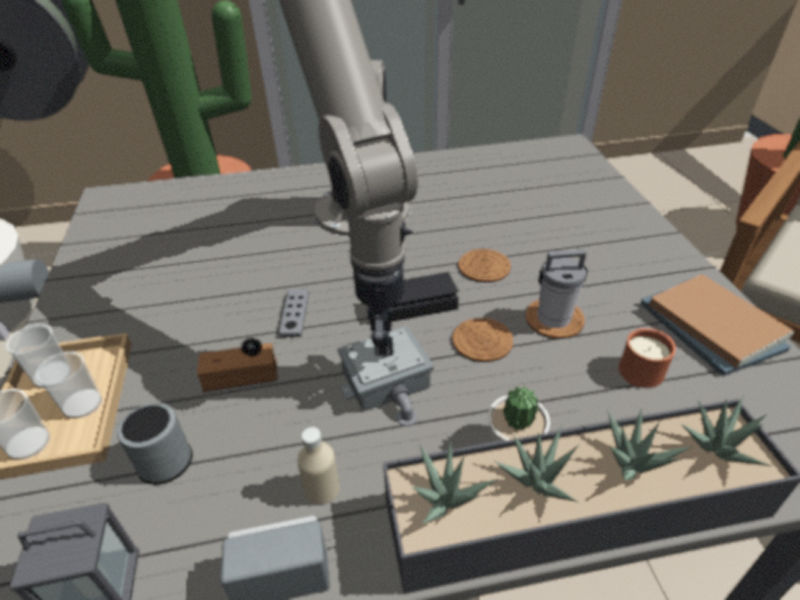

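Request:
step_arm(
  motion=[
    {"tx": 0, "ty": 0, "tz": 0, "turn": 1.5, "hand": 0.005},
    {"tx": 0, "ty": 0, "tz": 0, "turn": 3, "hand": 0.005},
    {"tx": 0, "ty": 0, "tz": 0, "turn": 3, "hand": 0.005},
    {"tx": 0, "ty": 0, "tz": 0, "turn": 3, "hand": 0.005},
  ],
)

```text
clock: 26.6
tool_pos: [0.5603, -0.0411, 0.0861]
tool_rot: [0.0, 0.792, 0.61, 0.001]
wrist_force: [0.4, 2.3, 6.6]
opening: 0.009
```

```bash
python3 -c "
from kv import *
for i in range(6):
    o=robot.observe();print(o['clock'],np.round(o['wrist_torque'],3),np.round(o['wrist_force'],1)); S=robot.read_camera('scene')
plan((.5587,-.0394,.086),89)"
```

```text
26.6 [ 0.672 -0.156  0.341] [0.4 2.3 6.6]
26.65 [ 0.693 -0.163  0.386] [-0.   3.   6.6]
26.7 [ 0.669 -0.124  0.404] [0.4 3.  6.6]
26.75 [ 0.684 -0.114  0.376] [1.2 2.7 6.9]
26.8 [ 0.636 -0.102  0.399] [0.2 2.9 6.8]
26.85 [ 0.698 -0.112  0.381] [0.4 2.8 7.2]
pos [ 0.5603 -0.0411  0.0861] yaw 75.23 tilt z [ 0.002  0.001 -1.   ] | t(mm) [ 1.2 -1.9  0.1] turn -13.77 clock 26.90 open 0.0087 F [0.37 2.01 7.42] T [ 0.735 -0.113  0.361]
 joints [ 0.23  0.52 -0.34  1.94  0.25  0.72 -0.52]
```

Request:
step_arm(
  motion=[
    {"tx": 0, "ty": 0, "tz": 0, "turn": -2, "hand": 0.005},
    {"tx": 0, "ty": 0, "tz": 0, "turn": -2, "hand": 0.005},
    {"tx": 0, "ty": 0, "tz": 0, "turn": -2, "hand": 0.005},
  ],
)

```text
clock: 27.2
tool_pos: [0.5603, -0.0411, 0.086]
tool_rot: [0.0, 0.781, 0.624, 0.001]
wrist_force: [1.4, 3.5, 7.1]
opening: 0.0085
```

```bash
python3 -c "
from kv import *
plan((.5587,-.0394,.086),89)
print(robot.hand_in())"
```

```text
pos [ 0.5603 -0.0411  0.086 ] yaw 77.22 tilt z [ 0.002  0.001 -1.   ] | t(mm) [ 1.3 -1.9  0. ] turn -11.78 clock 27.20 open 0.0085 F [1.44 3.5  7.11] T [ 0.694 -0.17   0.32 ]
 joints [ 0.24  0.52 -0.35  1.94  0.26  0.73 -0.49]
the job is handed in; nothing more can be done
None
```

I did the whole job and handed it in at 27.2 s of the 72 s, with the gripper still holding the key turned.

- **Tumbler:** It stands upright on the leftmost coaster, set down with under 4 N and near the coaster's centre. The final picture shows it still there.
- **Key in the lock:** I took the square-headed key from the block and eased it past both pin pairs with small wiggles, at under 10 N. It stopped hard at tool height 0.086 m, which is the height I worked out for fully home. The highest push was about 18 N, at that stop.
- **Quarter turn:** I turned it clockwise about 116° at the tool, which covers the quarter turn plus the key's play. The wrist torque at hand-in was about 0.32 N m, well above the spring's 0.11 N m, so I take the plug to be against its stop.
- **Everything else:** The last picture shows the round-headed key still in the block and nothing else visibly moved.

Three checks did not agree cleanly:
- **Depth:** In the picture the key's head looked 1 to 1.4 pixels higher than the fully-home model. I trusted the hard stop and where the pins resisted.
- **Turn angle:** The stop came about 7 to 10° later than the stated play suggests. I put that down to give in the grip and the arm.
- **Torque:** The readings near the stop were noisy. They rose overall (0.14, 0.28, then 0.38 N m) but did not drop when I backed off 1.5°.

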